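# Bond a ruby glass disc in the hand press and hold the lever at the third click

## Task

Set the ruby glass disc down gently in the round nest of the hand press's shuttle, let go of it, and push the shuttle fully home under the rubber pad. Then press the long lever down past its first two clicks to the third click, no further, and keep it held there against its return spring: you finish while still holding the lever down, with the pad squeezing the glass. Leave the clear lens blank and the two steel pins alone.

Things in the scene. Friction and masses are not known exactly. Their poses are not given: they have to be found in the camera images.
- press: dark cast-iron hand press, fixed. Origin on the bench under the ram's axis; -x is its front; the shuttle is drawn out to its +y side, the lever is on its -y side. Base 250 x 160 x 30 mm; in this frame the head spans x -42 to 148, y -40 to 40, z 140 to 260 mm; ram up to 312 mm, brass plunger beside the head up to 301 mm. Slideway along y from -60 to 270 mm, 42 mm high.
- ruby_disc_center (a point): centre (half-way up) of the ruby-red glass disc, loose, lying flat on the cork mat: 60 mm in diameter, 14 mm thick, about 100 g, both faces alike.
- nest (a point): centre of the floor of the round nest, a pocket in the shuttle's top, 63 mm across, 5 mm deep, mouth chamfered 2 mm, blue floor; axes as the press's. A seated disc stands 9 mm proud. The shuttle is an aluminium plate 100 (x) x 185 (y) x 18 mm, its top 60 mm above the bench; it reaches 50 mm to the -y and 135 mm to the +y side of the nest.
- shuttle_knob (a point): the shuttle's upright black knob: on its axis, 27 mm above the shuttle's top, 110 mm to the +y side of the nest. The knob is 26 mm in diameter from 16 to 38 mm above the shuttle's top, domed to 42 mm, with a 14 mm neck below.
- shuttle (a joint): how far the shuttle is pushed in, m: 0 = drawn out (nest 160 mm to the +y side of the ram's axis), 0.160 = fully home against its stop, nest under the rubber pad. It slides along the press's -y with about 2.5 N of friction and stays where it is left.
- lever (a joint): how far the lever is pressed down, rad: 0 = up at rest, 0.36 first click, 0.63 second, 0.90 third, 1.12 hard stop. Clicks are notches 0.17 rad wide, felt (about 2 N at the grip) but not latching: let go, it springs up. Pressing at the grip takes about 3 N at first, 7 to 12 N near the third click. The ram goes down 20 mm per rad; the pad meets a seated disc at about 0.58.
- lever_hub (a point): point on the lever's turning axis, in the vertical plane in which the lever swings, 200 mm above the bench. The axis is level, along the press's y.
- lever_grip (a point): middle of the lever's black hand grip, on its centre line, 205 mm from the hub; round, 24 mm in diameter, 158 to 252 mm from the hub, on a 15 mm steel rod. At reading 0 the lever points to the press's -x, sloping up 0.55 rad above level; pressing turns it down by the reading: level at 0.55, sloping down 0.35 rad at the third click.
- press_pad: round black rubber pad, 48 mm in diameter, in a sprung holder (3 N per mm) under the ram. Origin as the press's with the lever up. Its face is then 80 mm above the bench, 11.5 mm above a seated disc at home.
- lens_center (a point): clear plano-convex lens blank, loose on the cork mat: 70 mm in diameter, 16.5 mm thick, this point 8 mm above its flat underside. A bystander.
- pin1_center (a point): half-way up the first of two upright stainless alignment pins, 12 mm in diameter, 48 mm long, loose in a fixed dark wooden block (50 x 90 x 22 mm), 32 mm of each standing out. A bystander.
- pin2_center (a point): half-way up the second stainless pin, in the same block, 44 mm from the first. A bystander.
- cork_mat: cork mat under the glass, 100 (x) x 240 (y) x 5 mm, fixed; origin at the centre of its underside. The disc and the lens blank lie on it about 120 mm apart, either way round.
Not all that is in view belongs to the job. Of the things that look like the part that bears ruby_disc_center, the middle-sized one is meant.

How it is judged:
By the outcome, as a careful person would: the job done as asked, in the order asked, and still so for the second after the job is handed in, while the arm keeps its last pose, push and grip.
It also fails if it takes over 72 s, if anything falls off the work surface, if the arm or the gripper's body presses on something with over 40 N, if the wrist force passes 120 N, or if a joint passes its speed limit or range.

## Robot

A 7-joint arm with a two-finger parallel gripper is mounted at the origin on the work surface. World frame = base frame: x ahead of the robot, y to its left, z up, the work surface at z = 0. Lengths are in m, angles in rad, forces in N, time in s.
With the tool pointing down it reaches from about 0.4 to 0.875 m from the base axis. Payload 19.3 kg.
Tool frame: the origin (TCP) lies on the mounting face of the last link; the fingertips stand 173 mm ahead of it and the grasp point (between the pads) lies 155 mm ahead of it; z points along the fingers, y is the direction in which the jaws open and shut (so a half turn about z gives the same grasp; the last joint's range is limited). The gripper opens to 85 mm and grips with 20 to 120 N. Pads are 22 mm wide; open, the fingers measure 114 mm over their backs; the gripper's body (76 mm by 85 mm) begins 54 mm behind the grasp point. The pads swing forward as they close: fully open they stand 13 mm farther back than shut.
Start: joints at [1.031, 0.521, -0.036, 1.599, 0.021, 1.021, -0.113], TCP at [0.283, -0.557, 0.405] pointing down, gripper open.
Joint ranges: [-2.91, 2.91], [-0.3, 2.13], [-1.5, 1.42], [0.17, 2.43], [-1.26, 4.41], [0.16, 1.93], [-2.52, 2.52]. Speed limits (rad/s): [1.89, 1.89, 2.39, 2.39, 3.01, 3.01, 3.01].

## Interface

Orientations are given as a unit quaternion [x, y, z, w].
In Python, from plant import state, capture, calibration, sign_off gives the robot as it stands.
- The arm moves only by the tool servo_tool, never from a script. Its argument "deltas" is a list that holds one entry, the list of rows, each a list of 7 numbers: the shift along the world's x, y, z in mm, then the turn, a rotation vector about the world's x, y, z in rad, then the closure in counts, from 0 (fully open) to 255 (shut). In form: [[[x, y, z, rx, ry, rz, hand], ...]]. A call has 1 to 20 rows; each row is the pose to reach, as a shift and turn from the pose measured when the call began; what a row does not reach only later rows make up. A row lasts 1/12 s, in which the tool goes at most 41.7 mm and 7.16 degrees, less where a joint would pass 70% of its speed; a pose out of reach is approached as far as the arm can. A call with a gripper value outside its range is refused whole. The fingers move at their own pace and stop on an object; the grip force is fixed at half the most. Time passes only in rows, so rows that repeat a pose let the fingers close. It gives the time, the measured TCP pose, the force and the opening at its end, in the units of the state.
- state(): the state, without advancing time (a new reading comes with each control period).
- capture(name): name is "scene" or "top" or "wrist"; returns (picture, depth): 400x640x3 uint8, red, green, blue; 400x640 float32, m along the optical axis (not along the pixel's ray), 0 where there is no reading.
- calibration(name): a dict with "vertical_fov" (degrees; the focal length in pixels is half the picture's height over the tangent of half this angle, whatever the lens; pixels are square), "cx", "cy" (the principal point, pixels), "position" and "orientation" of the camera in the world. Camera axes: x right, y down, z forward; pixel columns grow to the right and rows downward; lengths in m; the calibration is good to about 2 mm. A picture is of the moment at which its call begins: read the wrist's pose just before it. calibration takes no time and is no camera call; for the wrist camera it gives the pose at the moment of the call.
- sign_off(): hands the job in, once; it reports no verdict.
The state is a dict: "clock": time; "joint_positions": joint angles; "joint_vel": joint speeds; "joint_torque": joint torques, N m; "eef_pos": TCP position; "orientation": TCP orientation; "ft_force": force on the tool from outside, world axes, zero at the start; "ft_torque": the same for the moment, N m; "gripper_width": finger opening in m.
Only numpy, scipy, OpenCV 4.12 (cv2) and the standard library are available. Lean on these libraries where they do the work, as an engineer would, in place of code of your own. Each camera call takes 0.05 s, during which the arm holds its last target.

## Working session

There is one attempt and no reset: what is moved stays moved. The work goes in short steps, Python scripts to look and compute and a tool call to move; the robot and the scene stay as the last step left them, time stands still between calls to the robot, and variables do not carry over. Pictures are saved under pics/ and viewed, and the job is handed in when it is done.

Besides the shell and the picture viewer there is one more tool, called after "Call:" in YAML: its name, and indented under it one key for each argument. servo_tool: Moves the arm, as the interface text tells. Its arguments: {"type":"object","properties":{"deltas":{"type":"array"}},"required":["deltas"]}

```bash
ls; mkdir -p pics; cat > h.py <<'E'
import numpy as np, cv2
from plant import state,capture,calibration,sign_off
from scipy.spatial.transform import Rotation as R
def grab(n,tag):
    c=calibration(n); p,d=capture(n)
    np.savez(f'pics/{tag}.npz',p=p,d=d,**{k:np.array(v) for k,v in c.items()})
    cv2.imwrite(f'pics/{tag}.png',p[:,:,::-1]); return p,d,c
def load(tag): return np.load(f'pics/{tag}.npz')
def px(tag,u,v,z=None,plane=None):
    L=load(tag); f=200/np.tan(np.radians(float(L['vertical_fov']))/2)
    r=np.array([(u-float(L['cx']))/f,(v-float(L['cy']))/f,1]); Rm=R.from_quat(L['orientation']).as_matrix(); w=Rm@r; o=L['position']
    if plane is not None: return o+w*(plane-o[2])/w[2]
    if z is None: z=L['d'][int(v),int(u)]
    return o+w*z
def cloud(tag):
    L=load(tag); f=200/np.tan(np.radians(float(L['vertical_fov']))/2)
    v,u=np.mgrid[0:400,0:640]; d=L['d']
    P=np.stack([(u-float(L['cx']))/f*d,(v-float(L['cy']))/f*d,d],-1)
    return P@R.from_quat(L['orientation']).as_matrix().T+L['position'], d>0, L['p']
def crop(tag,u0,v0,u1,v1,k,out):
    im=load(tag)['p'][v0:v1,u0:u1,::-1]; cv2.imwrite(f'pics/{out}.png',cv2.resize(im,None,fx=k,fy=k,interpolation=cv2.INTER_CUBIC))
E
python3 - <<'E'
from h import *
for n in ['scene','top','wrist']:
    c=grab(n,n+'0')[2]; print(n,c)
print(state())
E
```

```text
pics
scene {'vertical_fov': 47.969525055439945, 'cx': 314.7456094707022, 'cy': 205.7106704891083, 'position': array([0.98900647, 0.7652363 , 0.70888301]), 'orientation': array([ 0.26870342,  0.83469424, -0.45698967, -0.14914574])}
top {'vertical_fov': 42.49340909820397, 'cx': 316.73052181994626, 'cy': 199.46657942176358, 'position': array([0.27066512, 0.08613445, 1.40231495]), 'orientation': array([ 0.72322285, -0.68291427,  0.07212232, -0.07331563])}
wrist {'vertical_fov': 63.24105329044808, 'cx': 324.829903173226, 'cy': 203.0374942454472, 'position': array([ 0.35634897, -0.51993819,  0.37303404]), 'orientation': array([ 0.84145267, -0.51567209, -0.08535786,  0.13694431])}
{'clock': 0.15, 'joint_positions': array([ 1.03075801,  0.52188136, -0.03628581,  1.59985003,  0.02119446,
        1.02107311, -0.11280595]), 'joint_vel': array([ 7.49310685e-04, -2.59348778e-03,  5.80276867e-05, -1.39296362e-03,
        2.18072518e-04,  9.59179793e-04, -1.57217493e-04]), 'joint_torque': array([ 1.29321175e-03, -9.27387214e+01,  1.98010392e+00, -3.70055187e+01,
        1.79376290e-02,  6.27803238e-03,  9.87840917e-05]), 'eef_pos': array([ 0.28288863, -0.55721286,  0.40426537]), 'orientation': array([ 9.72539799e-01,  2.32736264e-01, -1.29784873e-04, -3.92740454e-04]), 'ft_force': array([-0.29776079,  0.10711982,  0.92637947]), 'ft_torque': array([0.00340561, 0.02333421, 0.07001251]), 'gripper_width': 0.08529846198112688}
```

View pics/scene0.png

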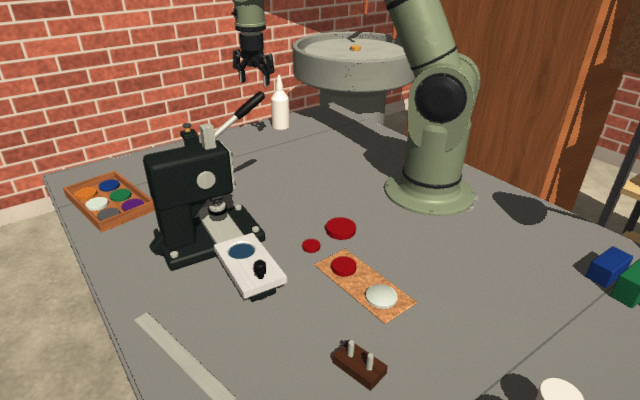

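View pics/top0.png

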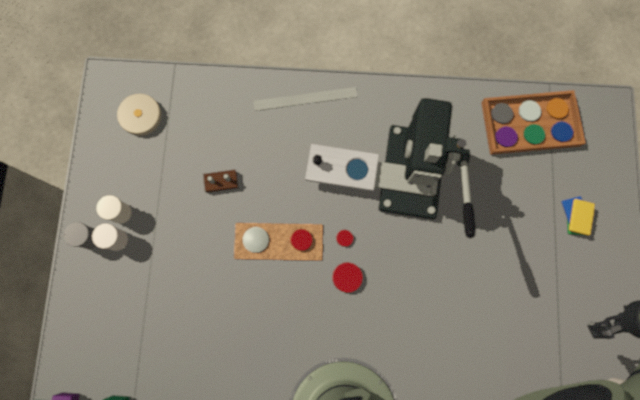

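View pics/wrist0.png

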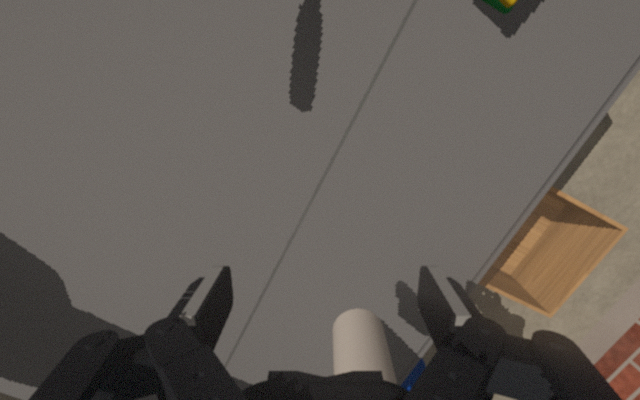

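```bash
python3 - <<'E'
from h import *
crop('top0',220,85,500,295,2.8,'t1')
P,ok,im=cloud('top0')
hsv=cv2.cvtColor(im,cv2.COLOR_RGB2HSV)
red=((hsv[...,0]<8)|(hsv[...,0]>172))&(hsv[...,1]>170)&(hsv[...,2]>60)
n,l,s,c=cv2.connectedComponentsWithStats(red.astype(np.uint8))
for i in range(1,n):
    if s[i,4]>80: print(s[i],c[i],px('top0',*c[i],plane=.019),'D',2*np.sqrt(s[i,4]/np.pi)*1.383/514.4, np.median(P[l==i],0))
blue=(hsv[...,0]>90)&(hsv[...,0]<115)&(hsv[...,1]>90)
n,l,s,c=cv2.connectedComponentsWithStats(blue.astype(np.uint8))
for i in range(1,n):
    if s[i,4]>80: print('blue',s[i],c[i],px('top0',*c[i],plane=.055))
# shuttle: points with z ~60mm
m=ok&(abs(P[...,2]-.06)<.004)&(P[...,0]>.4)&(P[...,0]<.9)
n,l,s,c=cv2.connectedComponentsWithStats(m.astype(np.uint8))
for i in range(1,n):
    if s[i,4]>300:
        r=cv2.minAreaRect((P[l==i][:,:2]*1000).astype(np.float32)); print('sh',s[i],c[i],r,cv2.boxPoints(r),np.median(P[l==i],0))
for name,u,v in [('knob',318,160),('grip',469,220),('grip',467,205),('rod',464,180),('disc',302,240),('mat',270,255),('bench',280,290)]:print(name,P[v,u])
E
```

```text
[291 229  22  22 353] [301.37110482 239.53824363] [0.4467346  0.13194741 0.019     ] D 0.056998526968529306 [0.4467127  0.13170722 0.01832463]
[337 231  16  15 180] [344.55555556 237.96666667] [0.45770573 0.01557966 0.019     ] D 0.04070169842092397 [0.45916704 0.01485868 0.01055423]
[334 263  28  29 638] [347.47962382 277.20219436] [0.35312253 0.00298565 0.019     ] D 0.07662784619596794 [0.35286715 0.00314688 0.01865296]
blue [552 122  20  19 289] [561.79238754 131.49134948] [ 0.78228908 -0.56727069  0.055     ]
blue [348 160  19  19 282] [356.74113475 168.91489362] [ 0.64280679 -0.00694255  0.055     ]
blue [562 198  12  24 134] [567.32835821 206.80597015] [ 0.57074895 -0.57347994  0.055     ]
sh [ 305  144   73   46 1827] [340.68582375 166.67323481] ((646.3701782226562, 35.20420837402344), (184.83682250976562, 101.94403076171875), 84.24234008789062) [[586.3838   -51.634396]
 [687.8135   -61.86153 ]
 [706.35657  122.042816]
 [604.9269   132.26994 ]] [0.64459635 0.04011055 0.05960675]
knob [0.6482352  0.09884527 0.10158218]
grip [ 0.47017235 -0.23155584  0.32336622]
grip [ 0.50806338 -0.23489203  0.29756894]
rod [ 0.57661391 -0.24170517  0.25088905]
disc [0.44616039 0.13031792 0.0144112 ]
mat [0.40117351 0.21434418 0.00901431]
bench [ 0.31001858  0.1815743  -0.00415678]
```

View pics/t1.png

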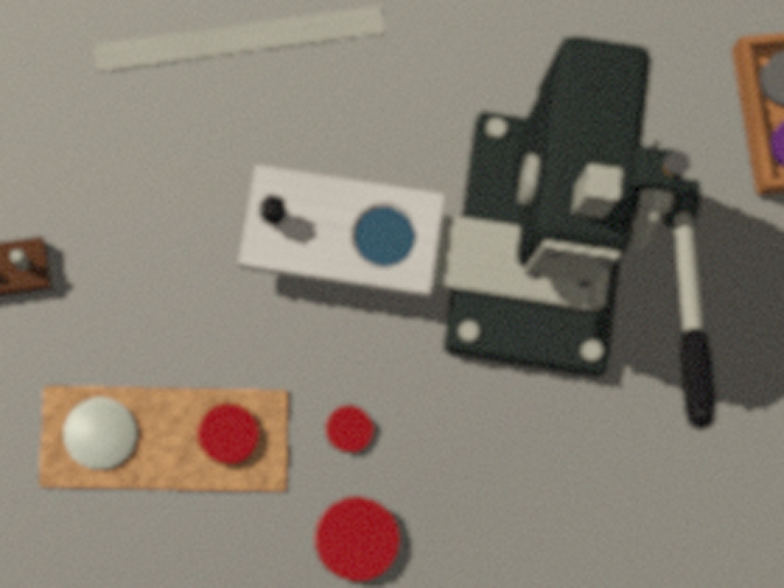

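```bash
python3 - <<'E'
from h import *
P,ok,im=cloud('wrist0'); s=state()
T=R.from_quat(s['orientation']).as_matrix(); Q=(P-s['eef_pos'])@T
m=ok&(Q[...,2]<.2)
print('max z',np.sort(Q[m][:,2])[-20:])
for side in (1,-1):
    q=Q[m&(Q[...,1]*side>.03)]; q=q[q[:,2]>.1]
    t=np.sort(q[:,2])[-100]; print(side,t,q[q[:,2]>t].mean(0),q[:,1].min(),q[:,1].max())
# press frame & lever
yaw=-.1003; xa=np.array([np.cos(yaw),np.sin(yaw)]); ya=np.array([-np.sin(yaw),np.cos(yaw)])
n=np.array([.6425,-.007]); o=n-.16*ya; print('press o',o,'knob',n+.11*ya)
P,ok,im=cloud('top0')
L=P.copy(); d=P[...,:2]-o; L[...,0]=d@xa;L[...,1]=d@ya
m=ok&(L[...,1]<-.06)&(L[...,1]>-.12)&(L[...,2]>.22)&(L[...,0]<-.03)
q=L[m]; print(len(q),np.polyfit(q[:,0],q[:,2],1),q.min(0),q.max(0),np.median(q[:,1]))
for a in np.arange(-.22,-.02,.02):
    k=q[abs(q[:,0]-a)<.01]
    if len(k): print(round(a,2),len(k),k[:,1].min(),k[:,1].max(),np.median(k[:,1]),k[:,2].max())
E
```

```text
max z [0.16036997 0.16037187 0.16038488 0.16041653 0.16050208 0.1605686
 0.16058819 0.16062416 0.16063692 0.16065956 0.16074019 0.16076192
 0.16079073 0.16080341 0.16092413 0.16093545 0.16109901 0.16137952
 0.16139973 0.1614557 ]
1 0.15750329597596785 [0.00161289 0.04293661 0.15887434] 0.030047302559071502 0.07511692691882488
-1 0.15721360978371407 [ 0.00157408 -0.04329121  0.15864505] -0.0750140293392581 -0.030021355378513945
press o [ 0.62647889 -0.16619587] knob [0.65351451 0.10244716]
1711 [-1.45781482  0.1321807 ] [-0.45741046 -0.11998971  0.23809054] [-0.03016778 -0.06962674  0.83112964] -0.08842719404326199
-0.18 83 -0.09232771453895239 -0.07252566450203664 -0.08133506722284942 0.3388485539124657
-0.16 94 -0.09436760029108451 -0.07196124985493502 -0.08017928117179729 0.33573424386238737
-0.14 94 -0.0938973565330107 -0.07182659294119552 -0.07994716482358677 0.3234969991936245
-0.12 82 -0.09471696152087557 -0.07238611841442308 -0.08044041885673256 0.3144303919899589
-0.1 53 -0.09368360783278559 -0.07399910627763517 -0.08210514473351038 0.29912520328700776
-0.08 50 -0.08870697746300685 -0.0757175950880532 -0.08146417529399758 0.28262963924562245
-0.06 50 -0.09189675045035492 -0.07660012135288702 -0.08143349217002194 0.2704933778854288
-0.04 48 -0.09089444193899847 -0.07612227020076841 -0.08143444310295875 0.2579743320332646
```

Call:
servo_tool:
  deltas:
    - [[0,0,35,0,0,0,0],[0,10,75,0,0,0.05,0],[5,30,105,0,0,0.12,0],[10,60,115,0,0,0.2,0],[20,95,115,0,0,0.28,0],[30,130,115,0,0,0.36,0],[40,168,115,0,0,0.44,0],[50,206,115,0,0,0.5,0],[60,244,115,0,0,0.56,0],[70,282,115,0,0,0.62,0],[80,320,115,0,0,0.68,0],[90,358,115,0,0,0.74,0],[100,396,110,0,0,0.8,0],[110,434,100,0,0,0.86,0],[120,472,80,0,0,0.92,0],[130,510,55,0,0,0.96,0],[140,546,25,0,0,1.0,0],[150,582,-5,0,0,1.0,0],[158,612,-30,0,0,1.0,0],[162,634,-45,0,0,1.0,0]]

```text
clock: 1.82
eef_pos: [0.4443, 0.0755, 0.3598]
orientation: [0.742, 0.67, -0.0, -0.0]
ft_force: [1.9, -2.0, 0.1]
gripper_width: 0.0855
```

Call:
servo_tool:
  deltas:
    - [[0,0,0,0,0,0,0],[0,0,0,0,0,0,0],[0,0,0,0,0,0,0]]

```text
clock: 2.07
eef_pos: [0.4443, 0.0753, 0.3597]
orientation: [0.742, 0.67, -0.001, -0.001]
ft_force: [-0.1, -0.8, 0.4]
gripper_width: 0.0858
```

```bash
python3 - <<'E'
from h import *
s=state(); print(s['clock'],s['eef_pos'],s['orientation'],s['joint_positions'],s['ft_force'])
grab('wrist','w1')
P,ok,im=cloud('w1')
hsv=cv2.cvtColor(im,cv2.COLOR_RGB2HSV)
red=((hsv[...,0]<8)|(hsv[...,0]>172))&(hsv[...,1]>170)&(hsv[...,2]>60)
n,l,st,c=cv2.connectedComponentsWithStats(red.astype(np.uint8))
for i in range(1,n):
    if st[i,4]>300: print(st[i],c[i],px('w1',*c[i],plane=.019),np.median(P[l==i],0))
E
```

```text
2.0667 [0.44429337 0.07531364 0.35973584] [ 7.41993905e-01  6.70406153e-01 -5.97830251e-04 -5.26760169e-04] [ 0.17709776  0.35824715 -0.58719642  2.06468399  0.27467822  0.79538108
 -0.67658509] [-0.106863   -0.81013736  0.3993561 ]
[ 290   85   64   66 3263] [321.83604045 117.34783941] [0.44748365 0.13720349 0.019     ] [0.44757038 0.13724874 0.01875434]
[ 211  214   74   71 3954] [248.38593829 248.58851796] [0.35654918 0.0114824  0.019     ] [0.356533   0.01174268 0.01846424]
```

View pics/w1.png

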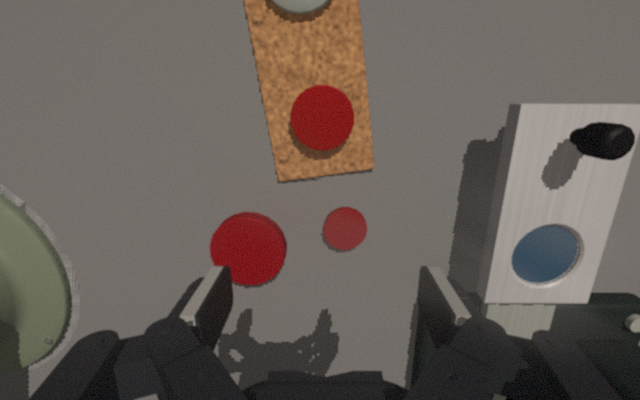

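Call:
servo_tool:
  deltas:
    - [[1,8,-30,0,0,0,0],[2,16,-60,0,0,0,0],[3,24,-85,0,0,0,0],[3,30,-105,0,0,0,0],[3,33,-118,0,0,0,0],[3,35,-120,0,0,0,0],[3,35,-120,0,0,0,0],[3,35,-120,0,0,0,0]]

```text
clock: 2.78
eef_pos: [0.4478, 0.1091, 0.2413]
orientation: [0.743, 0.669, 0.0, 0.0]
ft_force: [-1.0, -0.1, -0.4]
gripper_width: 0.0854
```

```bash
cat >> h.py <<'E'
def red(tag,plane=.019,amin=300):
    P,ok,im=cloud(tag)
    hsv=cv2.cvtColor(im,cv2.COLOR_RGB2HSV)
    m=((hsv[...,0]<8)|(hsv[...,0]>172))&(hsv[...,1]>150)&(hsv[...,2]>50)
    n,l,st,c=cv2.connectedComponentsWithStats(m.astype(np.uint8))
    for i in range(1,n):
        if st[i,4]>amin:
            top=(l==i)&ok&(abs(P[...,2]-plane)<.0035)
            q=(P[top][:,:2]*1000).astype(np.float32)
            print(st[i],c[i],px(tag,*c[i],plane=plane), 'topcircle',cv2.minEnclosingCircle(q) if len(q) else 0, np.median(P[l==i],0))
E
python3 - <<'E'
from h import *
s=state(); print(s['clock'],s['eef_pos'],s['orientation'],s['ft_force'])
grab('wrist','w2'); red('w2'); red('w1'); red('top0')
E
```

```text
2.7833 [0.44782852 0.10908891 0.24128598] [7.42851862e-01 6.69455666e-01 2.37105140e-04 4.07280818e-04] [-1.02515861 -0.13993911 -0.35884781]
[ 271  138   96   96 7133] [318.81045843 186.00560774] [0.44771345 0.13834124 0.019     ] topcircle ((447.4031677246094, 136.09237670898438), 29.83378028869629) [0.44781778 0.1382899  0.01861631]
[ 322  301   61   58 2794] [351.95132427 329.71760916] [0.45971097 0.03022518 0.019     ] topcircle 0 [0.45979426 0.02286312 0.01033512]
[ 213  310   58   81 3071] [243.08824487 350.31781179] [0.37910285 0.02019301 0.019     ] topcircle ((370.230712890625, 12.431130409240723), 31.3139705657959) [0.37829905 0.01912509 0.01814636]
[ 290   85   64   66 3308] [321.82013301 117.46342201] [0.44745837 0.13710207 0.019     ] topcircle ((447.00238037109375, 136.08238220214844), 29.83822250366211) [0.4475644  0.13711585 0.01874567]
[324 208  42  41 900] [345.18444444 225.83444444] [0.46024773 0.02719813 0.019     ] topcircle 0 [0.46068052 0.02468839 0.01045413]
[ 211  213   75   72 4104] [248.82967836 248.0124269 ] [0.35713236 0.01209988 0.019     ] topcircle ((354.31396484375, 7.028285980224609), 40.077754974365234) [0.35731473 0.0124488  0.01843632]
[291 229  22  22 372] [301.25268817 239.65322581] [0.44640444 0.13224725 0.019     ] topcircle ((446.92547607421875, 133.13275146484375), 28.825998306274414) [0.44637863 0.13191333 0.01830219]
[333 263  30  30 671] [347.37555887 277.19821162] [0.35311719 0.00326295 0.019     ] topcircle ((353.0277099609375, 3.697021007537842), 38.888877868652344) [0.35289636 0.00333366 0.01865051]
```

View pics/w2.png

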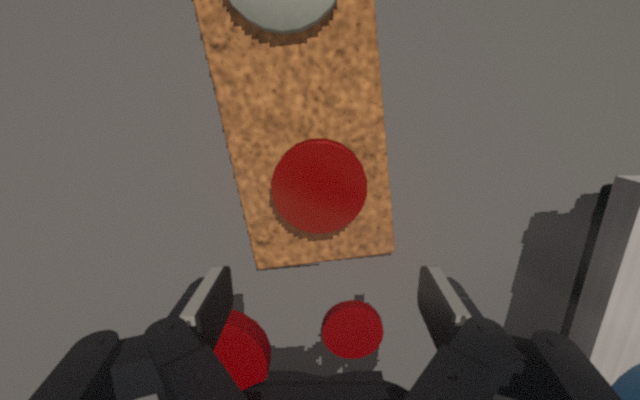

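Call:
servo_tool:
  deltas:
    - [[0,10,-5,0,0,0,55],[0,20,-10,0,0,0,55],[0,25,-15,0,0,0,55],[0,25.5,-20,0,0,0,55],[0,25.5,-20,0,0,0,55],[0,25.5,-20,0,0,0,55]]

```text
clock: 3.33
eef_pos: [0.4479, 0.134, 0.2214]
orientation: [0.743, 0.669, 0.0, 0.001]
ft_force: [0.7, 0.5, 0.6]
gripper_width: 0.067
```

```bash
cat >> h.py <<'E'
def tips(tag,s):
    P,ok,im=cloud(tag); T=R.from_quat(s['orientation']).as_matrix(); Q=(P-s['eef_pos'])@T
    hsv=cv2.cvtColor(im,cv2.COLOR_RGB2HSV)
    v=np.arange(400)[:,None]*np.ones((1,640))
    m=ok&(Q[...,2]<.178)&(hsv[...,1]<120)&(v>200)&(abs(Q[...,0])<.02)
    for sd in (1,-1):
        q=Q[m&(Q[...,1]*sd>.005)]; q=q[q[:,2]>.1]; t=np.sort(q[:,2])[-60]; print('tip',sd,np.sort(q[:,2])[[-60,-20,-5,-1]],q[q[:,2]>t].mean(0))
E
python3 - <<'E'
from h import *
s=state(); print(s['clock'],s['eef_pos'],s['orientation'],s['ft_force'],s['gripper_width'])
grab('wrist','w3'); red('w3'); tips('w3',s)
E
```

```text
3.3333 [0.44786049 0.1340373  0.22141823] [7.42975105e-01 6.69318779e-01 1.39382140e-04 5.88150855e-04] [0.66253063 0.47660044 0.55859554] 0.06704288245815875
[ 272  186  102   99 7846] [322.74611267 234.90096865] [0.44778786 0.13947696 0.019     ] topcircle ((447.23223876953125, 136.27947998046875), 30.00386619567871) [0.44788665 0.13929274 0.01856302]
[ 326  346   64   36 1367] [356.59180688 361.51938552] [0.46052502 0.04585264 0.019     ] topcircle 0 [0.46064634 0.03576101 0.00975366]
[160 377  37  23 590] [179.96779661 390.31016949] [0.337666   0.03349644 0.019     ] topcircle ((335.0260925292969, 34.619083404541016), 14.950692176818848) [0.33859907 0.03319388 0.01847135]
tip 1 [0.1773759  0.17771913 0.177946   0.17798473] [-0.00284935  0.15714014  0.17765147]
tip -1 [0.16288462 0.16474154 0.16588999 0.16662905] [ 0.00159451 -0.03403677  0.16437184]
```

View pics/w3.png

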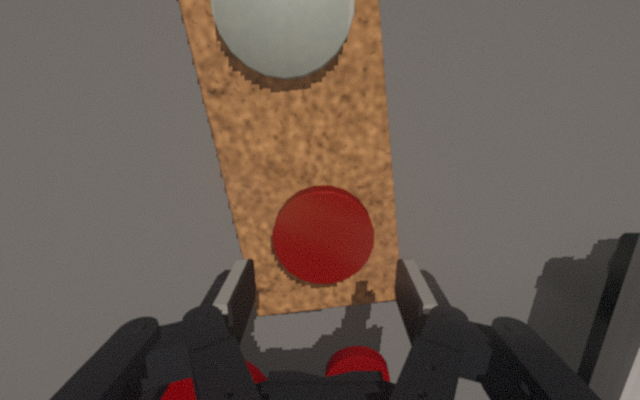

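Call:
servo_tool:
  deltas:
    - [[-0.5,0.5,-15,0,0,0,55],[-0.5,0.5,-28,0,0,0,55],[-0.5,0.5,-36,0,0,0,55],[-0.5,0.5,-40,0,0,0,55],[-0.5,0.5,-40.5,0,0,0,55],[-0.5,0.5,-40.5,0,0,0,55],[-0.5,0.5,-40.5,0,0,0,70],[-0.5,0.5,-40.5,0,0,0,80],[-0.5,0.5,-40.5,0,0,0,100],[-0.5,0.5,-40.5,0,0,0,120],[-0.5,0.5,-40.5,0,0,0,120],[-0.5,0.5,-40.5,0,0,0,120]]

```text
clock: 4.38
eef_pos: [0.4475, 0.1346, 0.1822]
orientation: [0.743, 0.669, 0.001, 0.001]
ft_force: [-4.2, -2.3, 23.6]
gripper_width: 0.0572
```

```bash
python3 - <<'E'
from h import *
s=state(); print(s['clock'],s['eef_pos'],s['orientation'],s['ft_force'],s['gripper_width'])
grab('wrist','w4'); red('w4'); tips('w4',s)
E
```

```text
4.3833 [0.44752138 0.13460061 0.18220624] [0.74304827 0.66923655 0.00075238 0.00106743] [-4.20568515 -2.2955888  23.57362892] 0.05718595698451146
[  262   209   126   120 11908] [324.74991602 269.20414847] [0.44888019 0.14029028 0.019     ] topcircle ((448.298583984375, 136.059326171875), 30.157344818115234) [0.44895564 0.1400076  0.01852862]
tip 1 [0.16320427 0.17704552 0.17781599 0.17798315] [0.0074121  0.03568457 0.17018496]
tip -1 [0.1654518  0.17760965 0.17794449 0.17798052] [ 0.00504065 -0.04914065  0.17678622]
```

View pics/w4.png

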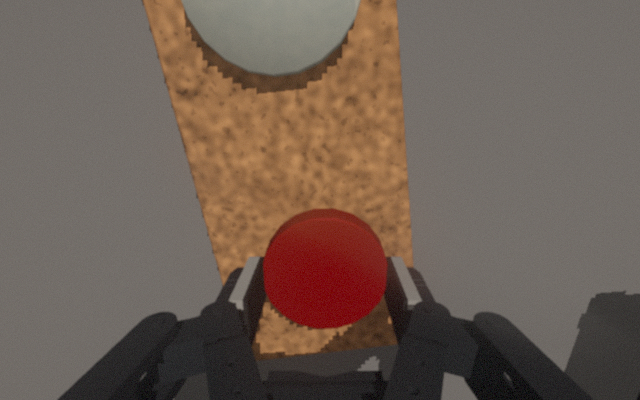

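Call:
servo_tool:
  deltas:
    - [[0,0,1,0,0,0,120],[0,0,3,0,0,0,120],[0,0,6,0,0,0,120],[0,0,12,0,0,0,120],[0,0,20,0,0,0,120],[0,0,30,0,0,0,120],[0,0,40,0,0,0,120],[0,0,40,0,0,0,120],[0,0,40,0,0,0,120]]

```text
clock: 5.18
eef_pos: [0.4478, 0.1345, 0.223]
orientation: [0.743, 0.669, 0.001, 0.001]
ft_force: [-0.3, -0.7, -0.7]
gripper_width: 0.0568
```

```bash
python3 - <<'E'
from h import *
s=state(); print(s['clock'],s['eef_pos'],s['orientation'],s['ft_force'],s['gripper_width'])
grab('wrist','w5'); red('w5',.057)
L=load('w5'); T=R.from_quat(s['orientation']).as_matrix()
P,ok,im=cloud('w5'); Q=(P-s['eef_pos'])@T
v,u=265,325
for vv in range(210,330,10): print(vv,im[vv,325],Q[vv,325].round(4))
grab('scene','s5'); crop('s5',280,160,440,280,5,'s5c')
E
```

```text
5.1833 [0.44779805 0.13447364 0.22297887] [0.74321332 0.66905143 0.00146092 0.00141925] [-0.2690213  -0.67314156 -0.68574475] 0.05676407056458008
[  263   209   125   120 11813] [324.61025988 268.70083806] [0.4491883  0.13891265 0.057     ] topcircle ((448.60845947265625, 135.41603088378906), 30.695661544799805) [0.44944216 0.14005865 0.05899186]
[ 325  345   64   37 1416] [355.38064972 361.12641243] [0.45950577 0.08283988 0.057     ] topcircle 0 [0.46028665 0.03537211 0.00984113]
[173 372  37  28 717] [194.27057183 388.11436541] [0.37165294 0.07386266 0.057     ] topcircle 0 [0.34875229 0.0333164  0.01848209]
210 [117  44  28] [0.0307 0.0004 0.1746]
220 [137  47  35] [0.0296 0.0004 0.1645]
230 [131  41  30] [0.025  0.0004 0.1642]
240 [131  39  33] [0.0201 0.0004 0.1643]
250 [126  31  24] [0.0151 0.0004 0.1643]
260 [123   7  18] [0.0099 0.0004 0.1645]
270 [126   9  19] [0.0049 0.0004 0.1642]
280 [127  14  18] [-0.0007  0.0004  0.1646]
290 [123  14  18] [-0.0053  0.0004  0.1634]
300 [123  10  11] [-0.0114  0.0004  0.1642]
310 [124  19  19] [-0.0172  0.0005  0.1642]
320 [126  19  15] [-0.0224  0.0005  0.1635]
```

View pics/w5.png

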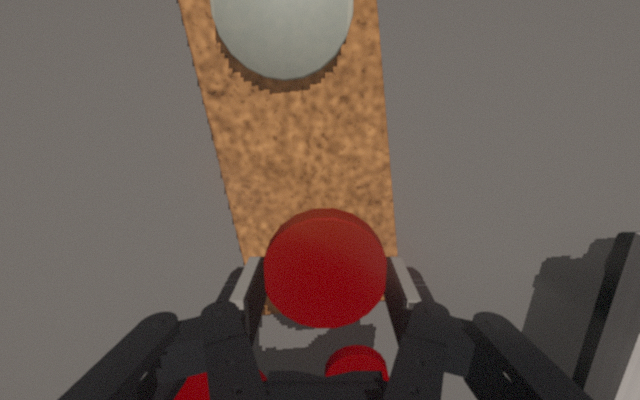

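View pics/s5c.png

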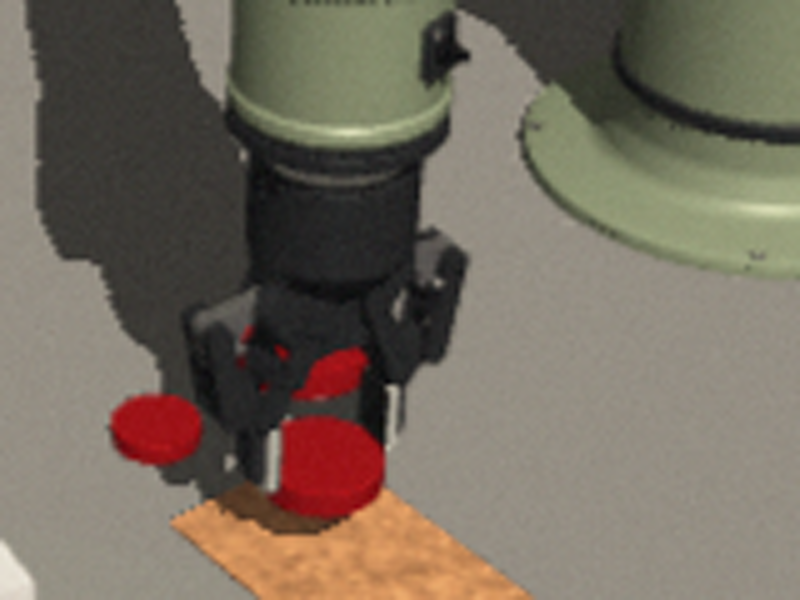

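Call:
servo_tool:
  deltas:
    - [[0,0,25,0,0,0,120],[8,-7,50,0,0,0,120],[25,-22,70,0,0,0,120],[50,-45,80,0,0,0,120],[77,-70,80,0,0,0,120],[104,-95,80,0,0,0,120],[130,-120,80,0,0,0,120],[154,-143,80,0,0,0,120],[174,-161,78,0,0,0,120],[186,-172,77,0,0,0,120],[190,-176,77,0,0,0,120],[190,-176,77,0,0,0,120],[190,-176,77,0,0,0,120],[190,-176,77,0,0,0,120]]

```text
clock: 6.45
eef_pos: [0.6369, -0.0403, 0.2991]
orientation: [0.743, 0.67, 0.001, 0.001]
ft_force: [0.2, 0.1, -0.2]
gripper_width: 0.0566
```

```bash
python3 - <<'E'
from h import *
s=state(); print(s['clock'],s['eef_pos'],s['orientation'],s['ft_force'],s['gripper_width'])
grab('wrist','w6')
P,ok,im=cloud('w6'); hsv=cv2.cvtColor(im,cv2.COLOR_RGB2HSV)
b=(hsv[...,0]>90)&(hsv[...,0]<115)&(hsv[...,1]>90)
n,l,st,c=cv2.connectedComponentsWithStats(b.astype(np.uint8))
for i in range(1,n):
    if st[i,4]>300:
        q=(P[(l==i)&ok&(abs(P[...,2]-.055)<.005)][:,:2]*1000).astype(np.float32); print(st[i],px('w6',*c[i],plane=.055),cv2.minEnclosingCircle(q),np.median(P[l==i],0))
red('w6',s['eef_pos'][2]-.1643)
m=ok&(abs(P[...,2]-.06)<.004)
n,l,st,c=cv2.connectedComponentsWithStats(m.astype(np.uint8))
i=1+np.argmax(st[1:,4]); r=cv2.minAreaRect((P[l==i][:,:2]*1000).astype(np.float32)); print(r,cv2.boxPoints(r))
E
```

```text
6.45 [ 0.63685482 -0.04029544  0.29909379] [7.42628792e-01 6.69702502e-01 6.42677190e-04 7.89037780e-04] [ 0.19185364  0.11822149 -0.21638099] 0.056625300934129826
[315 131  47  39 486] [0.65251379 0.007      0.055     ] ((650.52734375, 7.989169597625732), 17.58664321899414) [0.65293466 0.00713627 0.0551676 ]
[ 287  151   70   50 1242] [ 0.63885005 -0.00974163  0.055     ] ((637.9144287109375, -10.8065824508667), 26.949960708618164) [ 0.63895304 -0.00959648  0.05509908]
[  65  120   64   58 2835] [ 95.81340388 147.93686067] [0.55074378 0.03020604 0.13479379] topcircle 0 [0.46220611 0.02001006 0.0106313 ]
[   0  138   32   84 1855] [ 12.36442049 181.48140162] [0.51115042 0.02006955 0.13479379] topcircle 0 [3.89780901e-01 3.18645401e-04 1.45488579e-02]
[  263   209   124   119 11043] [324.56343385 271.80268043] [ 0.63782949 -0.03655011  0.13479379] topcircle ((637.477783203125, -39.209129333496094), 30.42428970336914) [ 0.63813043 -0.03629646  0.13509603]
((644.1105346679688, 18.001441955566406), (147.56231689453125, 100.57164001464844), 84.16693115234375) [[586.5867   -50.287117]
 [686.6376   -60.508263]
 [701.6344    86.29    ]
 [601.5835    96.51115 ]]
```

View pics/w6.png

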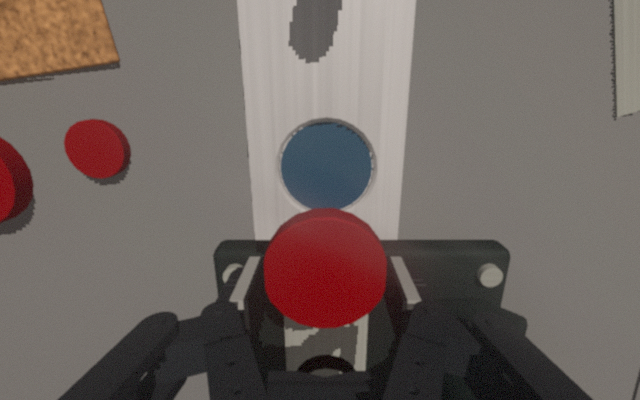

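```bash
python3 - <<'E'
from h import *
from scipy.optimize import least_squares
crop('w6',240,90,420,240,4.4,'w6c')
P,ok,im=cloud('w6'); hsv=cv2.cvtColor(im,cv2.COLOR_RGB2HSV)
b=((hsv[...,0]>85)&(hsv[...,0]<125)&(hsv[...,1]>70)).astype(np.uint8)
b[:110]=0;b[215:]=0;b[:,:270]=0;b[:,390:]=0
b=cv2.morphologyEx(b,cv2.MORPH_CLOSE,np.ones((5,5)))
cs=max(cv2.findContours(b,0,1)[0],key=cv2.contourArea)[:,0]; print(cs.min(0),cs.max(0))
# floor/edge points
def circ(q):
    f=lambda p:np.hypot(q[:,0]-p[0],q[:,1]-p[1])-p[2]
    return least_squares(f,[*q.mean(0),.03],loss='soft_l1',f_scale=.0005).x
for pl in (.055,):
    q=np.array([px('w6',u,v,plane=pl)[:2] for u,v in cs if v<200]); print('nest floor',circ(q))
    # only near (top img half is +y = wall hidden?) 
# disc rim: top face in hand
s=state()
hsvr=((hsv[...,0]<8)|(hsv[...,0]>172))&(hsv[...,1]>150)&(hsv[...,2]>50)
T=R.from_quat(s['orientation']).as_matrix(); Q=(P-s['eef_pos'])@T
m=(hsvr&ok&(abs(Q[...,2]-.1643)<.0025)&(abs(Q[...,0])<.04)&(abs(Q[...,1])<.04)).astype(np.uint8)
m=cv2.morphologyEx(m,cv2.MORPH_OPEN,np.ones((3,3)))
c2=max(cv2.findContours(m,0,1)[0],key=cv2.contourArea)[:,0]
q=np.array([px('w6',u,v,plane=s['eef_pos'][2]-.1643)[:2] for u,v in c2]); print('disc',circ(q),'eef',s['eef_pos'])
E
```

```text
[282 124] [370 206]
nest floor [ 0.64224181 -0.00469569  0.02872865]
disc [ 0.63758262 -0.03855601  0.02898883] eef [ 0.63694592 -0.04037902  0.29927539]
```

View pics/w6c.png

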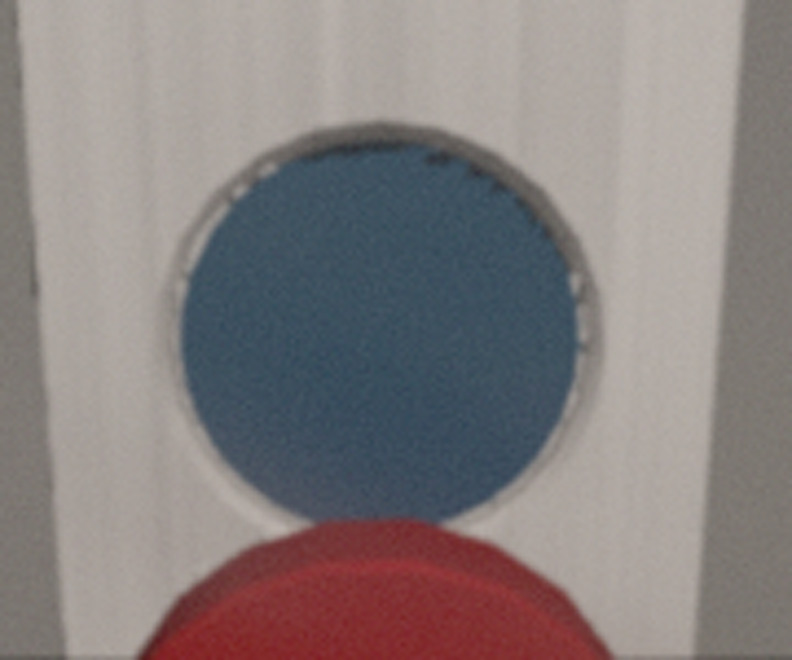

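```bash
python3 - <<'E'
from h import *
for u,v,z in [(327.3,117.7,.06),(277.5,166,.06),(377,166,.06),(281.4,166,.055),(371.4,166,.055),(326,208.6,.055),(326,122.5,.055)]: print(u,v,px('w6',u,v,plane=z).round(4))
# disc top face front rim: crop (385,558)
print('disc front', px('w6',240+385/4.4,90+558/4.4,plane=.2993-.1643).round(4), px('w6',325,328,plane=.2993-.1643).round(4))
E
```

```text
327.3 117.7 [0.6462 0.0275 0.06  ]
277.5 166 [6.109e-01 5.000e-04 6.000e-02]
377 166 [ 0.6753 -0.0061  0.06  ]
281.4 166 [ 0.6127 -0.0008  0.055 ]
371.4 166 [ 0.6723 -0.0069  0.055 ]
326 208.6 [ 0.6392 -0.0337  0.055 ]
326 122.5 [0.6451 0.0243 0.055 ]
disc front [ 0.6419 -0.0094  0.135 ] [ 0.6348 -0.0679  0.135 ]
```

Call:
servo_tool:
  deltas:
    - [[2,12,-10,0,0,0.003,120],[4,24,-20,0,0,0.003,120],[5,31,-32,0,0,0.003,120],[5,33.2,-42,0,0,0.003,120],[5,33.2,-50,0,0,0.003,120],[5,33.2,-54,0,0,0.003,120],[5,33.2,-55,0,0,0.003,120],[5,33.2,-55,0,0,0.003,120],[5,33.2,-55,0,0,0.003,120]]

```text
clock: 7.25
eef_pos: [0.6421, -0.0076, 0.2446]
orientation: [0.742, 0.671, 0.001, 0.001]
ft_force: [0.1, 0.1, -0.5]
gripper_width: 0.0566
```

```bash
python3 - <<'E'
from h import *
s=state(); print(s['clock'],s['eef_pos'],s['orientation'],s['ft_force'],s['gripper_width'])
grab('wrist','w7');grab('scene','s7');crop('s7',180,200,330,310,5,'s7c');crop('w7',200,120,440,300,3.3,'w7c')
E
```

```text
7.25 [ 0.64208678 -0.00760551  0.24458311] [0.74184446 0.67057047 0.00086857 0.00113664] [ 0.07214888  0.05902612 -0.45771453] 0.05660951308941453
```

View pics/w7c.png

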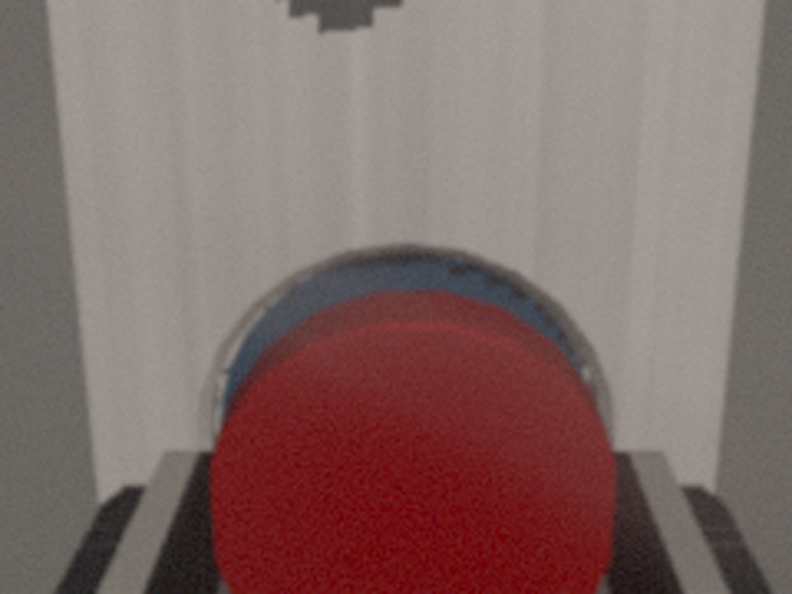

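View pics/s7c.png

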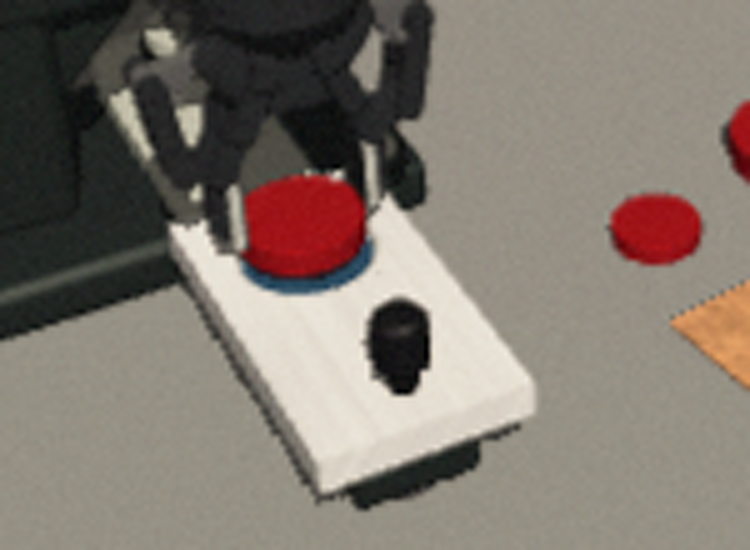

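```bash
python3 - <<'E'
from h import *
xa=np.array([.995,-.1003]);ya=np.array([.1003,.995])
def f(x,y,z):
    p=px('w7',200+x/3.3,120+y/3.3,plane=z)[:2]; return (p@xa*1000).round(1),(p@ya*1000).round(1)
print('rim top',f(410,243,.06),'disc bottom front',f(415,292,.0663),'disc top front',f(415,321,.0803))
print('rim L,R',f(200,410,.06),f(613,410,.06),'disc L,R',f(213,490,.0803),f(615,490,.0803))
E
```

```text
rim top (np.float64(640.2), np.float64(92.5)) disc bottom front (np.float64(640.9), np.float64(86.9)) disc top front (np.float64(640.9), np.float64(87.8))
rim L,R (np.float64(607.1), np.float64(65.0)) (np.float64(672.2), np.float64(65.0)) disc L,R (np.float64(612.5), np.float64(62.4)) (np.float64(669.0), np.float64(62.4))
```

Call:
servo_tool:
  deltas:
    - [[-0.7,1.0,-2,0,0,0,120],[-0.7,1.0,-4,0,0,0,120],[-0.7,1.0,-6,0,0,0,120],[-0.7,1.0,-7.5,0,0,0,120],[-0.7,1.0,-8.5,0,0,0,120],[-0.7,1.0,-8.5,0,0,0,120]]

```text
clock: 7.85
eef_pos: [0.6413, -0.0065, 0.236]
orientation: [0.742, 0.671, 0.001, 0.001]
ft_force: [1.1, -0.3, -0.8]
gripper_width: 0.0569
```

Call:
servo_tool:
  deltas:
    - [[0,0,-0.7,0,0,0,120],[0,0,-1.4,0,0,0,120],[0,0,-1.8,0,0,0,120],[0,0,-2.0,0,0,0,120],[0,0,-2.0,0,0,0,120]]

```text
clock: 8.27
eef_pos: [0.6413, -0.0065, 0.2339]
orientation: [0.742, 0.671, 0.001, 0.001]
ft_force: [0.5, 0.2, -1.2]
gripper_width: 0.0567
```

Call:
servo_tool:
  deltas:
    - [[0,0,-0.4,0,0,0,120],[0,0,-0.8,0,0,0,120],[0,0,-1.0,0,0,0,120],[0,0,-1.0,0,0,0,120]]

```text
clock: 8.6
eef_pos: [0.6413, -0.0065, 0.2329]
orientation: [0.742, 0.671, 0.001, 0.001]
ft_force: [-0.4, 1.0, -1.4]
gripper_width: 0.057
```

Call:
servo_tool:
  deltas:
    - [[0,0,-0.4,0,0,0,120],[0,0,-0.8,0,0,0,120],[0,0,-0.8,0,0,0,120]]

```text
clock: 8.85
eef_pos: [0.6413, -0.0065, 0.2325]
orientation: [0.742, 0.671, 0.001, 0.001]
ft_force: [-2.9, -0.0, 6.3]
gripper_width: 0.0564
```

```bash
python3 - <<'E'
from h import *
s=state(); print(s['clock'],s['eef_pos'],s['ft_force'],s['gripper_width'])
grab('wrist','w8');grab('scene','s8');crop('s8',180,200,330,310,5,'s8c');crop('w8',200,120,440,300,3.3,'w8c')
E
```

```text
8.85 [ 0.64134528 -0.00645024  0.2324901 ] [-2.88709542 -0.01475797  6.34619702] 0.05643041536631067
```

View pics/w8c.png

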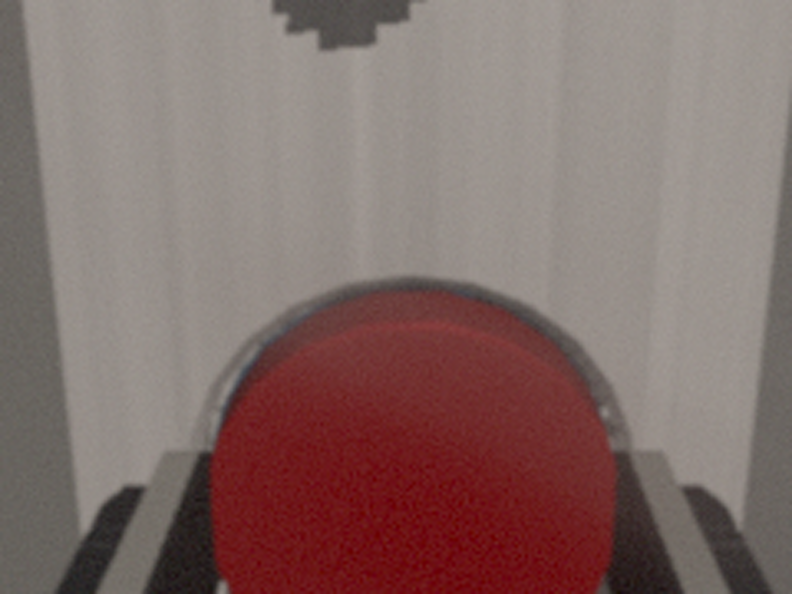

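View pics/s8c.png

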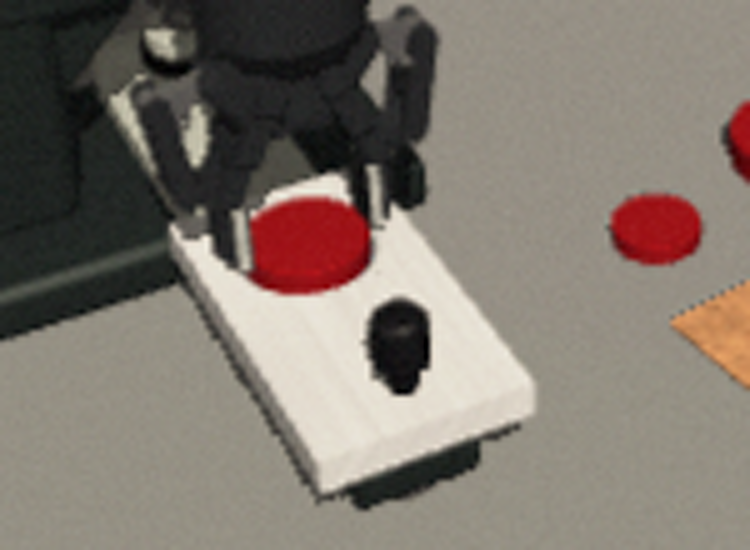

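Call:
servo_tool:
  deltas:
    - [[0,0,0.2,0,0,0,95],[0,0,0.2,0,0,0,75],[0,0,0.2,0,0,0,60],[0,0,0.2,0,0,0,45],[0,0,0.5,0,0,0,30],[0,0,5,0,0,0,20],[0,0,15,0,0,0,0],[0,0,30,0,0,0,0],[0,0,50,0,0,0,0],[0,-10,65,0,0,0,0],[0,-20,75,0,0,0,0],[0,-20,75,0,0,0,0],[0,-20,75,0,0,0,0]]

```text
clock: 10.03
eef_pos: [0.6413, -0.0274, 0.3079]
orientation: [0.742, 0.67, 0.001, 0.002]
ft_force: [0.6, 1.0, 0.2]
gripper_width: 0.0854
```

```bash
python3 - <<'E'
from h import *
s=state(); print(s['clock'],s['eef_pos'],s['ft_force'],s['gripper_width'])
grab('wrist','w9');red('w9',.069)
P,ok,im=cloud('w9')
m=ok&(abs(P[...,2]-.069)<.003); 
q=P[m&(im[...,0]>80)&(im[...,1]<60)]; print(len(q),np.polyfit(q[:,0],q[:,2],1),np.polyfit(q[:,1],q[:,2],1))
E
```

```text
10.0333 [ 0.64133188 -0.02736925  0.30790289] [0.62893097 1.02019292 0.22711946] 0.08539078474574208
[  72  135   62   56 2582] [102.08946553 161.96204493] [0.50359387 0.02742252 0.069     ] topcircle 0 [0.46239745 0.02007653 0.01058456]
[ 279  143   86   73 4391] [324.67524482 177.14438624] [0.64550525 0.00278042 0.069     ] topcircle ((642.7196655273438, -3.5815279483795166), 28.755386352539062) [0.6463677  0.00296305 0.06862449]
[   0  147   40   89 2507] [ 15.79816514 192.59433586] [0.44008497 0.01319077 0.069     ] topcircle 0 [0.38681473 0.00200717 0.01757755]
5032 [-3.51872422e-05  6.86584616e-02] [-0.00066534  0.06863535]
```

View pics/w9.png

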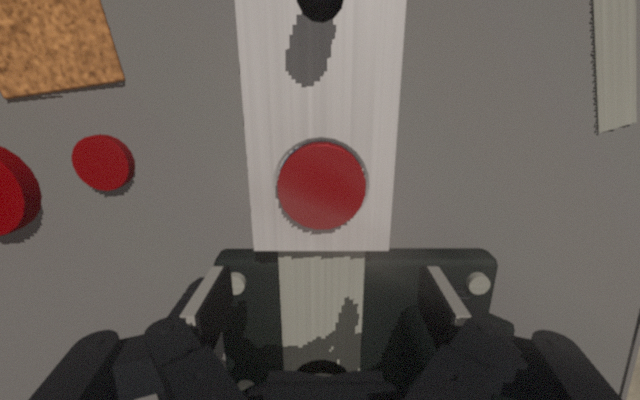

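Call:
servo_tool:
  deltas:
    - [[2,15,5,0,0,0,100],[4,40,8,0,0,0,200],[7,70,8,0,0,0,255],[10,100,8,0,0,0,255],[12,130,8,0,0,0,255],[14,155,5,0,0,0,255],[16,172,0,0,0,0,255],[16,175,-15,0,0,0,255],[16,175,-33,0,0,0,255],[16,175,-50,0,0,0,255],[16,175,-57,0,0,0,255],[16,175,-57,0,0,0,255],[16,175,-57,0,0,0,255]]

```text
clock: 11.17
eef_pos: [0.6571, 0.1486, 0.25]
orientation: [0.742, 0.67, 0.0, 0.001]
ft_force: [0.0, -0.1, -0.0]
gripper_width: 0.0002
```

```bash
python3 - <<'E'
from h import *
s=state(); print(s['clock'],s['eef_pos'],s['orientation'],s['ft_force'],s['gripper_width'])
grab('scene','s10');crop('s10',180,170,330,310,4.2,'s10c')
E
```

```text
11.1667 [0.65707222 0.14855609 0.25002418] [7.41952580e-01 6.70451717e-01 4.82929277e-04 7.94574498e-04] [ 0.00706795 -0.08663263 -0.03395742] 0.00019787825169866643
```

View pics/s10c.png

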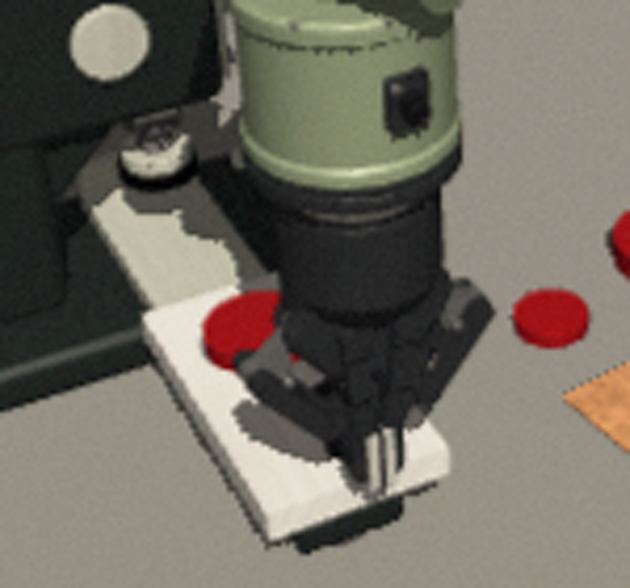

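Call:
servo_tool:
  deltas:
    - [[-0.5,-5,0,0,0,0,255],[-1.1,-11,0,0,0,0,255],[-1.6,-16,0,0,0,0,255],[-2.0,-20,0,0,0,0,255],[-2.4,-24,0,0,0,0,255],[-2.9,-29,0,0,0,0,255],[-3.5,-35,0,0,0,0,255],[-4.2,-42,0,0,0,0,255],[-5.0,-50,0,0,0,0,255],[-5.8,-58,0,0,0,0,255],[-6.6,-66,0,0,0,0,255],[-7.4,-74,0,0,0,0,255],[-8.2,-82,0,0,0,0,255],[-9.0,-90,0,0,0,0,255],[-9.8,-98,0,0,0,0,255],[-10.6,-106,0,0,0,0,255],[-11.4,-114,0,0,0,0,255],[-12.2,-122,0,0,0,0,255],[-12.9,-129,0,0,0,0,255],[-13.4,-134,0,0,0,0,255]]

```text
clock: 12.88
eef_pos: [0.6437, 0.0134, 0.2506]
orientation: [0.742, 0.67, 0.001, 0.001]
ft_force: [-1.1, 3.4, 1.5]
gripper_width: 0.0003
```

```bash
python3 - <<'E'
from h import *
s=state(); print(s['clock'],s['eef_pos'],s['orientation'],s['ft_force'],s['gripper_width'])
grab('scene','s11');crop('s11',130,150,330,310,4,'s11c')
E
```

```text
12.8833 [0.64369813 0.01335277 0.25058056] [7.42213322e-01 6.70162510e-01 6.71926431e-04 1.06926152e-03] [-1.07885618  3.37526939  1.51208246] 0.00027837867402777866
```

View pics/s11c.png

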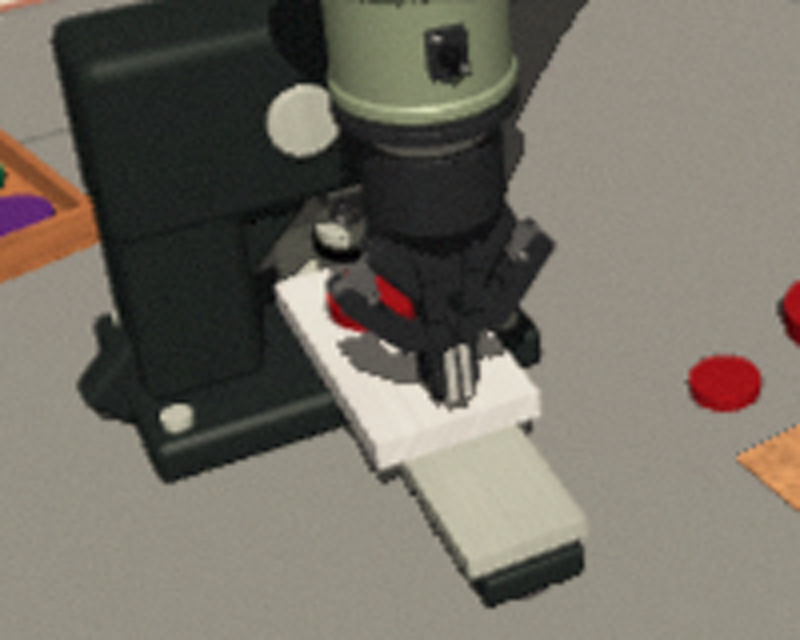

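Call:
servo_tool:
  deltas:
    - [[-0.6,-6,0,0,0,0,255],[-1.3,-13,0,0,0,0,255],[-2.0,-20,0,0,0,0,255],[-2.6,-26,0,0,0,0,255],[-3.1,-31,0,0,0,0,255],[-3.5,-35,0,0,0,0,255],[-3.8,-38,0,0,0,0,255],[-4.0,-40,0,0,0,0,255],[-4.0,-40,0,0,0,0,255]]

```text
clock: 13.68
eef_pos: [0.6397, -0.0265, 0.2505]
orientation: [0.742, 0.67, 0.001, 0.001]
ft_force: [0.6, 8.1, 0.1]
gripper_width: 0.0
```

Call:
servo_tool:
  deltas:
    - [[-0.1,-1,0,0,0,0,255],[-0.2,-2,0,0,0,0,255],[-0.3,-3,0,0,0,0,255],[-0.3,-3,0,0,0,0,255]]

```text
clock: 14.02
eef_pos: [0.6395, -0.0273, 0.2506]
orientation: [0.741, 0.671, 0.003, -0.0]
ft_force: [1.1, 15.0, -1.3]
gripper_width: 0.0001
```

Call:
servo_tool:
  deltas:
    - [[-0.2,-1.5,0,0,0,0,255],[-0.2,-2,0,0,0,0,255],[0,1,0,0,0,0,255],[1,10,5,0,0,0,255],[2,22,20,0,0,0,255],[2,30,45,0,0,0,255],[2,30,70,0,0,0,255],[2,30,80,0,0,0,255],[2,30,80,0,0,0,255]]

```text
clock: 14.77
eef_pos: [0.6421, 0.0031, 0.3335]
orientation: [0.741, 0.671, 0.004, 0.001]
ft_force: [0.2, 0.5, 0.1]
gripper_width: 0.0
```

```bash
python3 - <<'E'
from h import *
s=state(); print(s['clock'],s['eef_pos'],s['orientation'],s['ft_force'],s['joint_positions'])
grab('scene','s12');crop('s12',130,130,330,290,4,'s12c')
grab('wrist','w12')
for t in ('w12',):
    P,ok,im=cloud(t)
    d=P[...,:2]-np.array([.6415-.16*.1003,-.0065-.16*.995]); yp=d@[.1003,.995]; xp=d@[.995,-.1003]
    m=ok&(abs(P[...,2]-.06)<.004)&(abs(xp)<.03)&(im.min(-1)>90); print(t,'shuttle +y end yp',np.percentile(yp[m],[90,98,99,99.8]) if m.any() else 0)
E
```

```text
14.7667 [0.64209281 0.00314752 0.33353491] [0.74148002 0.6709621  0.00400837 0.00108207] [0.24343402 0.51383858 0.1329853 ] [ 0.23977838  0.66922833 -0.51969593  1.60040541  0.38081086  0.96636877
 -0.50294372]
w12 shuttle +y end yp [0.14092552 0.14167718 0.14176605 0.14204563]
```

View pics/s12c.png

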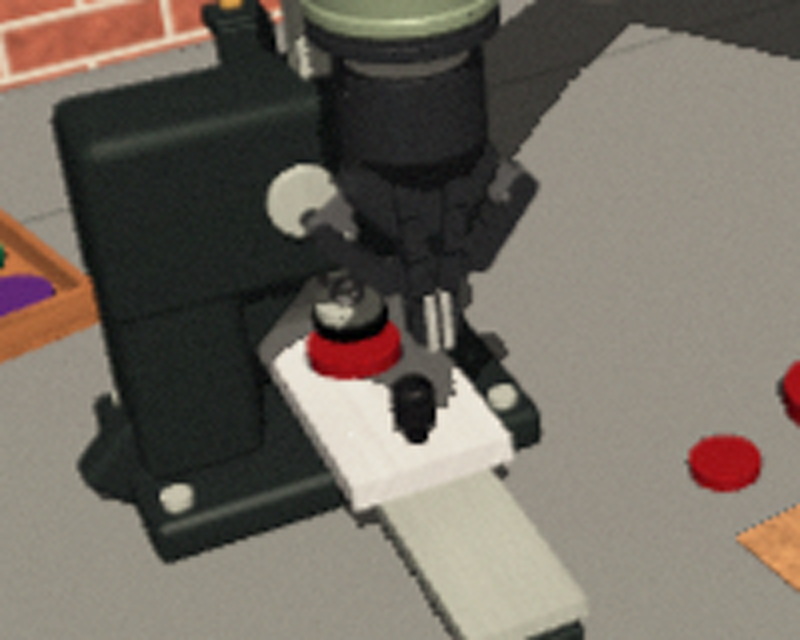

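View pics/w12.png

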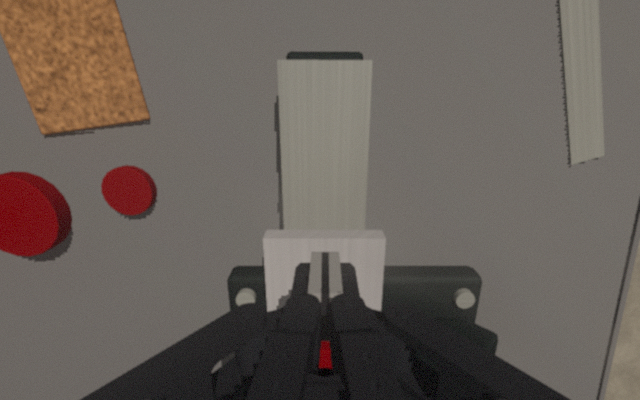

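```bash
python3 - <<'E'
from h import *
grab('top','t12');crop('t12',280,100,480,250,4,'t12c')
E
```

```text
(no output)
```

View pics/t12c.png

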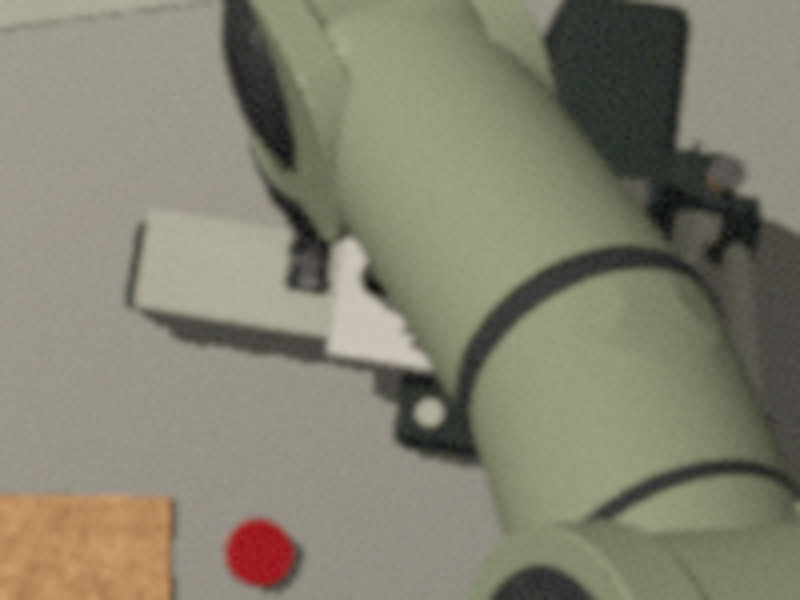

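```bash
python3 - <<'E'
from h import *
ya=np.array([.1003,.995]);
f=lambda x,y,z,t='t12':(px(t,280+x/4,100+y/4,plane=z)[:2]@ya*1000).round(1)
crop('top0',280,100,480,250,4,'t0c')
print('edge now',f(328,350,.06),f(333,300,.06),'slide end',f(143,225,.042),f(134,303,.042))
E
```

```text
edge now 36.6 38.1 slide end 173.5 170.8
```

View pics/t0c.png

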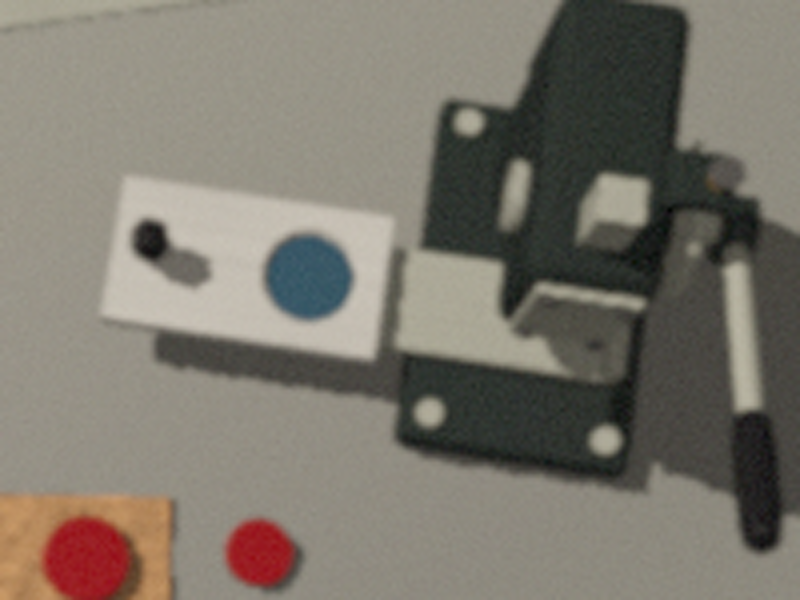

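```bash
python3 - <<'E'
from h import *
ya=np.array([.1003,.995]);
crop('w12',250,40,400,280,2.5,'w12c')
g=lambda t,u,v,z:(px(t,u,v,plane=z)[:2]@ya*1000).round(1)
print('wrist slide end',g('w12',325,60,.042),'shuttle end',g('w12',325,231,.06))
f=lambda x,y,z:(px('top0',280+x/4,100+y/4,plane=z)[:2]@ya*1000).round(1)
print('init shuttle +y',f(112,248,.06),'-y',f(384,287,.06),'press base +y edge ->80:',f(425,230,.03),f(402,430,.03))
P,ok,im=cloud('s12'); 
k=lambda t,u,v: P[v,u]
for x,y in [(350,325),(354,350),(415,385)]:
    u,v=130+x//4,130+y//4; q=P[v,u]; print(x,y,q.round(4),(q[:2]@ya*1000).round(1),(q[:2]@[.995,-.1003]*1000).round(1))
E
```

```text
wrist slide end 174.3 shuttle end 46.2
init shuttle +y 190.8 -y 5.3 press base +y edge ->80: -19.7 -22.6
350 325 [ 0.6358 -0.1386  0.0929] -74.1 646.5
354 350 [ 0.6312 -0.149   0.0673] -84.9 643.0
415 385 [ 0.6391 -0.0433  0.103 ] 21.1 640.2
```

View pics/w12c.png

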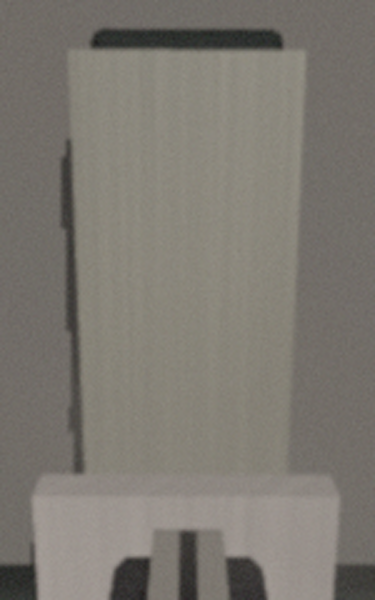

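```bash
python3 - <<'E'
from h import *
ya=np.array([.1003,.995]);
g=lambda t,u,v,z:(px(t,u,v,plane=z)[:2]@ya*1000).round(1)
print('slide end',g('w12',325,60,.042),'shuttle end',g('w12',325,230,.042),g('w12',325,238,.06))
E
```

```text
slide end 174.3 shuttle end 39.4 40.0
```

```bash
python3 - <<'E'
from h import *
xa=np.array([.995,-.1003]);ya=np.array([.1003,.995])
for t in ('top0','scene0','s12'):
    P,ok,im=cloud(t); X=P[...,:2]@xa; Y=P[...,:2]@ya; Z=P[...,2]
    m=ok&(abs(Y+.1835)<.025)&(X<.63)&(X>.42)&(Z>.215)&(Z<.36)
    # distance along lever
    for nm,dark,rad in (('rod',False,.0075),('grip',True,.012)):
        k=m&((im.max(-1)<70)==dark)
        x,y,z=X[k],Y[k],Z[k]
        if len(x)<20: print(t,nm,len(x)); continue
        # upper envelope: hub x s.t. perpendicular distance = rad on top points
        hx=[]
        for lo in np.arange(.44,.62,.01):
            s=(x>lo)&(x<lo+.01)
            if s.sum()<8: continue
            # perp coord w = (z-.2)cos.55 + (x-hub) sin.55 ; top => max = rad
            w=(z[s]-.2)*np.cos(.55)+(x[s])*np.sin(.55)
            hx.append((round(lo,2),round((np.percentile(w,90)-rad)/np.sin(.55),4),np.round([y[s].min(),y[s].max()],4).tolist()))
        print(t,nm,len(x),'xmin',x.min()); [print('  ',h) for h in hx]
E
```

```text
top0 rod 250 xmin 0.4537504779036395
   (np.float64(0.45), np.float64(0.6564), [-0.1949, -0.1768])
   (np.float64(0.53), np.float64(0.6766), [-0.192, -0.1782])
   (np.float64(0.54), np.float64(0.671), [-0.1936, -0.1781])
   (np.float64(0.55), np.float64(0.6708), [-0.1909, -0.1783])
   (np.float64(0.56), np.float64(0.6726), [-0.1913, -0.1788])
   (np.float64(0.57), np.float64(0.6709), [-0.1944, -0.1794])
   (np.float64(0.58), np.float64(0.6713), [-0.1919, -0.1791])
   (np.float64(0.59), np.float64(0.6718), [-0.192, -0.1787])
   (np.float64(0.6), np.float64(0.6712), [-0.1934, -0.1793])
   (np.float64(0.61), np.float64(0.672), [-0.1917, -0.1794])
top0 grip 348 xmin 0.4537121491149665
   (np.float64(0.45), np.float64(0.6582), [-0.1935, -0.1777])
   (np.float64(0.46), np.float64(0.6646), [-0.1938, -0.1753])
   (np.float64(0.47), np.float64(0.6708), [-0.1969, -0.1754])
   (np.float64(0.48), np.float64(0.6702), [-0.1955, -0.1745])
   (np.float64(0.49), np.float64(0.6704), [-0.1965, -0.1744])
   (np.float64(0.5), np.float64(0.6704), [-0.1944, -0.1746])
   (np.float64(0.51), np.float64(0.6702
[... 993 characters left out ...]
loat64(0.6672), [-0.1857, -0.1698])
   (np.float64(0.48), np.float64(0.667), [-0.1862, -0.1709])
   (np.float64(0.49), np.float64(0.669), [-0.1861, -0.1703])
   (np.float64(0.5), np.float64(0.6686), [-0.1846, -0.1709])
   (np.float64(0.51), np.float64(0.6692), [-0.1832, -0.1686])
   (np.float64(0.52), np.float64(0.6685), [-0.186, -0.1718])
   (np.float64(0.53), np.float64(0.6675), [-0.1843, -0.1712])
s12 rod 12
s12 grip 120 xmin 0.45551006931896265
   (np.float64(0.46), np.float64(0.6646), [-0.1835, -0.1711])
   (np.float64(0.47), np.float64(0.6682), [-0.1817, -0.1699])
   (np.float64(0.48), np.float64(0.6688), [-0.1817, -0.1705])
   (np.float64(0.49), np.float64(0.6636), [-0.1772, -0.1712])
```

Call:
servo_tool:
  deltas:
    - [[-5,5,20,0,0,0,255],[-20,8,45,0,0,0,255],[-40,8,70,0,0,0,255],[-65,5,95,0,0,0,255],[-90,-5,120,0,0,0,255],[-115,-20,145,0,0,0,255],[-140,-40,165,0,0,0,255],[-160,-65,182,0,0,0,255],[-171,-95,191,0,0,0,255],[-175,-125,191,0,0,0,255],[-175,-155,191,0,0,0,255],[-173,-185,191,0,0,0,255],[-171,-212,191,0,0,0,255],[-171,-228,191,0,0,0,255],[-171,-236,191,0,0,0,255],[-171,-236,191,0,0,0,255],[-171,-236,191,0,0,0,255],[-171,-236,191,0,0,0,255]]

```text
clock: 16.42
eef_pos: [0.4705, -0.2322, 0.5208]
orientation: [0.741, 0.671, 0.002, -0.001]
ft_force: [0.8, 1.3, 0.4]
gripper_width: -0.0
```

```bash
python3 - <<'E'
from h import *
s=state(); print(s['clock'],s['eef_pos'],s['orientation'],s['ft_force'],s['joint_positions'])
grab('scene','s13');crop('s13',130,20,330,180,4,'s13c')
grab('wrist','w13')
E
```

```text
16.4167 [ 0.47049449 -0.232177    0.520796  ] [ 7.41079688e-01  6.71412835e-01  2.27853842e-03 -7.14055809e-04] [0.83086402 1.32898247 0.41391569] [ 0.74502804  0.28324086 -0.5045517   1.68577618  0.14007236  1.20830246
  0.10914712]
```

View pics/s13c.png

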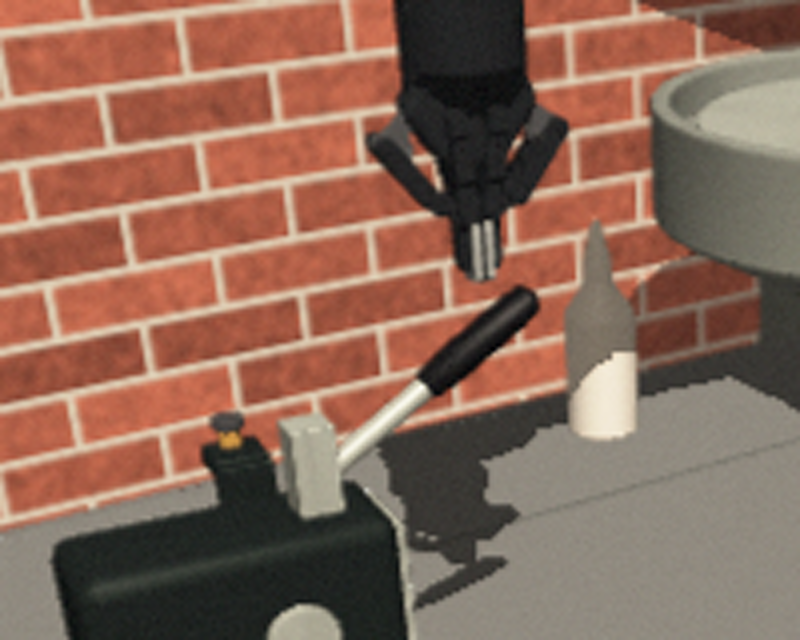

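View pics/w13.png

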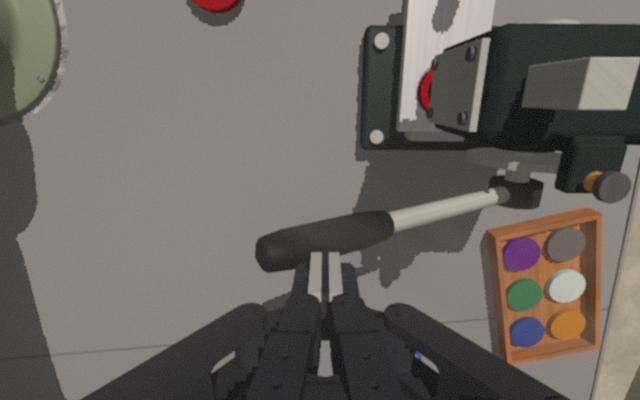

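```bash
python3 - <<'E'
from h import *
P,ok,im=cloud('w13'); xa=np.array([.995,-.1003]);ya=np.array([.1003,.995])
s=state();print('tool X,Y',s['eef_pos'][:2]@xa,s['eef_pos'][:2]@ya)
X=P[...,:2]@xa;Y=P[...,:2]@ya
for u in (290,300,310,360,380,420,450):
    col=ok[:,u]&(P[:,u,2]>.22)&(P[:,u,2]<.345)&(Y[:,u]>-.21)&(Y[:,u]<-.15); v=np.where(col)[0]
    if len(v): print(u,v.min(),v.max(),Y[v,u].min().round(4),Y[v,u].max().round(4),P[v,u,2].max().round(4),np.median(X[v,u]).round(4))
T=R.from_quat(s['orientation']).as_matrix(); Q=(P-s['eef_pos'])@T
m=ok&(abs(Q[...,1])<.02)&(Q[...,2]>.16)&(Q[...,2]<.176)&(abs(Q[...,0])<.02); print('tip',Q[m].min(0),Q[m].max(0))
E
```

```text
tool X,Y 0.49143122244254583 -0.18393091733364308
290 227 269 -0.1943 -0.1734 0.3338 0.4733
300 225 262 -0.1892 -0.1732 0.3301 0.4785
310 223 258 -0.1878 -0.1735 0.3273 0.4839
360 213 249 -0.1944 -0.1734 0.3087 0.5139
380 211 242 -0.1944 -0.1744 0.3002 0.5278
420 205 225 -0.1902 -0.1777 0.2759 0.5603
450 198 217 -0.1904 -0.1778 0.258 0.588
tip [ 0.00646528 -0.01323557  0.16004759] [0.01193314 0.0136683  0.17103543]
```

Call:
servo_tool:
  deltas:
    - [[0,-1,-8,0,0,0,255],[0,-1,-14,0,0,0,255],[0,-1,-19,0,0,0,255],[-1,-1,-24,0,0,0,255],[-2,-1,-30,0,0,0,255],[-3,-1,-37,0,0,0,255],[-4,-1,-45,0,0,0,255],[-5,-0.5,-53,0,0,0,255],[-6,-0.5,-61,0,0,0,255],[-7,-0.5,-69,0,0,0,255],[-7.5,-0.5,-77,0,0,0,255],[-8,0,-85,0,0,0,255],[-8.5,0,-93,0,0,0,255],[-9,0,-101,0,0,0,255],[-9.5,0,-109,0,0,0,255],[-10,0,-117,0,0,0,255],[-10.5,0,-124,0,0,0,255],[-11,0,-129,0,0,0,255]]

```text
clock: 18.02
eef_pos: [0.459, -0.2322, 0.3913]
orientation: [0.741, 0.671, 0.002, -0.001]
ft_force: [-4.8, 1.1, 8.9]
gripper_width: 0.0004
```

```bash
python3 - <<'E'
from h import *
s=state(); print(s['clock'],s['eef_pos'],s['orientation'],s['ft_force'])
grab('scene','s14');crop('s14',130,70,330,230,4,'s14c')
grab('wrist','w14')
E
```

```text
18.0167 [ 0.45900535 -0.23222411  0.39130378] [ 0.74110299  0.67138796  0.00189644 -0.00098116] [-4.78412399  1.07715535  8.93995394]
```

View pics/s14c.png

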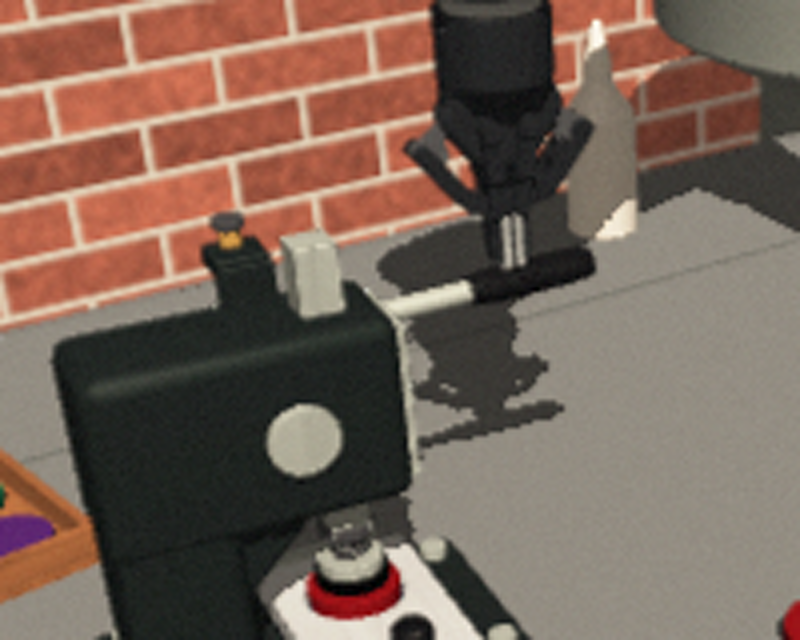

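View pics/w14.png

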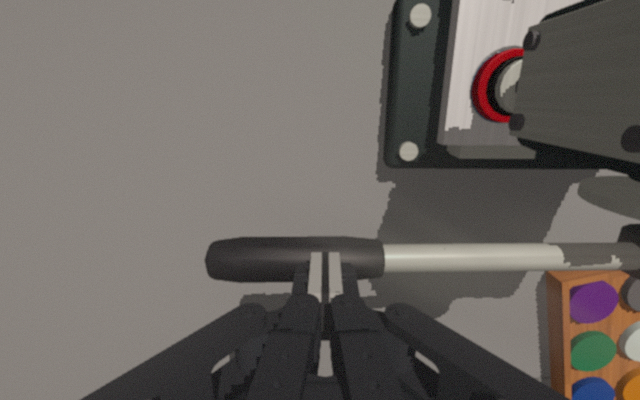

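Call:
servo_tool:
  deltas:
    - [[0,0,-5,0,0,0,255],[-0.5,0,-11,0,0,0,255],[-1,0,-17,0,0,0,255],[-1.5,0,-23,0,0,0,255],[-2,0,-29,0,0,0,255],[-2.5,0.5,-35,0,0,0,255],[-3,0.5,-41,0,0,0,255],[-3.5,0.5,-47,0,0,0,255],[-4,0.5,-53,0,0,0,255],[-4,0.5,-58,0,0,0,255],[-4,0.5,-62,0,0,0,255],[-4,0.5,-62,0,0,0,255]]

```text
clock: 19.12
eef_pos: [0.4555, -0.2318, 0.3291]
orientation: [0.741, 0.671, 0.002, -0.001]
ft_force: [1.5, 0.5, 7.5]
gripper_width: 0.0
```

```bash
cat >> h.py <<'E'
def lever(tag,lo=.52,hi=.62):
    P,ok,im=cloud(tag); xa=np.array([.995,-.1003]);ya=np.array([.1003,.995])
    X=P[...,:2]@xa;Y=P[...,:2]@ya;Z=P[...,2]
    m=ok&(abs(Y+.1845)<.012)&(X>lo)&(X<hi)&(Z>.1)&(Z<.3)&(im.min(-1)>75)
    x,z=X[m],Z[m]; 
    # upper envelope
    pts=[]
    for a in np.arange(lo,hi,.006):
        k=(x>=a)&(x<a+.006)
        if k.sum()>6: pts.append((a+.003,np.percentile(z[k],85)))
    pts=np.array(pts)
    if len(pts)<4: print('few',len(x)); return
    c=np.polyfit(pts[:,0],pts[:,1],1); print(tag,'n',len(x),'phi(up +)',-np.arctan(c[0]),'theta',.55+np.arctan(c[0]),pts[[0,-1]].round(4).tolist())
    r=lambda ph:np.mean((pts[:,1]-.2)*np.cos(ph)-(.670-pts[:,0])*np.sin(ph)-.0075)
    from scipy.optimize import brentq
    print('   theta by hub', .55-brentq(r,-1,1))
E
python3 - <<'E'
from h import *
s=state(); print(s['clock'],s['eef_pos'],s['orientation'],s['ft_force'])
grab('wrist','w15'); lever('w13',.53);lever('w14');lever('w15');grab('scene','s15');lever('top0',.53);lever('s14');lever('s15')
E
```

```text
19.1167 [ 0.45545554 -0.23180766  0.32909547] [ 7.41042917e-01  6.71453354e-01  2.34949549e-03 -5.17225534e-04] [1.48001107 0.5409778  7.50099663]
w13 n 1772 phi(up +) 0.5496330645285424 theta 0.00036693547145760785 [[0.539, 0.2872], [0.617, 0.2402]]
   theta by hub 0.00904950352821654
w14 n 5295 phi(up +) 0.028053010700008284 theta 0.5219469892999917 [[0.523, 0.2111], [0.619, 0.2083]]
   theta by hub 0.5278578963306845
w15 n 7158 phi(up +) -0.28673881654412925 theta 0.8367388165441293 [[0.523, 0.1633], [0.607, 0.1865]]
   theta by hub 0.8446456123836465
top0 n 200 phi(up +) 0.5696041357672486 theta -0.01960413576724851 [[0.539, 0.2939], [0.617, 0.2431]]
   theta by hub -0.005666037172068594
s14 n 105 phi(up +) 0.045565989561061636 theta 0.5044340104389384 [[0.523, 0.2121], [0.565, 0.2104]]
   theta by hub 0.5197915522811828
s15 n 112 phi(up +) 1.2839037543478375 theta -0.7339037543478375 [[0.523, 0.2567], [0.553, 0.1715]]
   theta by hub 0.46446374330129125
```

Call:
servo_tool:
  deltas:
    - [[-0.3,0,-3,0,0,0,255],[-0.6,0,-6,0,0,0,255],[-1,0,-9,0,0,0,255],[-1,0,-11.5,0,0,0,255],[-1,0,-11.5,0,0,0,255],[-1,0,-11.5,0,0,0,255]]

```text
clock: 19.72
eef_pos: [0.455, -0.2319, 0.3185]
orientation: [0.741, 0.671, 0.003, 0.001]
ft_force: [-0.0, 0.1, 10.6]
gripper_width: 0.0002
```

```bash
python3 - <<'E'
from h import *
s=state(); print(s['clock'],s['eef_pos'],s['orientation'],s['ft_force'],s['joint_vel'].round(4))
grab('wrist','w16'); lever('w16');grab('scene','s16');crop('s16',130,70,330,230,4,'s16c')
E
```

```text
19.7167 [ 0.45504314 -0.23187747  0.31854477] [7.41012300e-01 6.71484843e-01 2.93285399e-03 5.24102343e-04] [-0.03026551  0.10642368 10.5824708 ] [ 0.0004 -0.0027 -0.0008 -0.0014 -0.0018  0.0035  0.0014]
w16 n 7262 phi(up +) -0.34067509893824294 theta 0.890675098938243 [[0.523, 0.1553], [0.601, 0.1819]]
   theta by hub 0.8947712432599308
```

View pics/s16c.png

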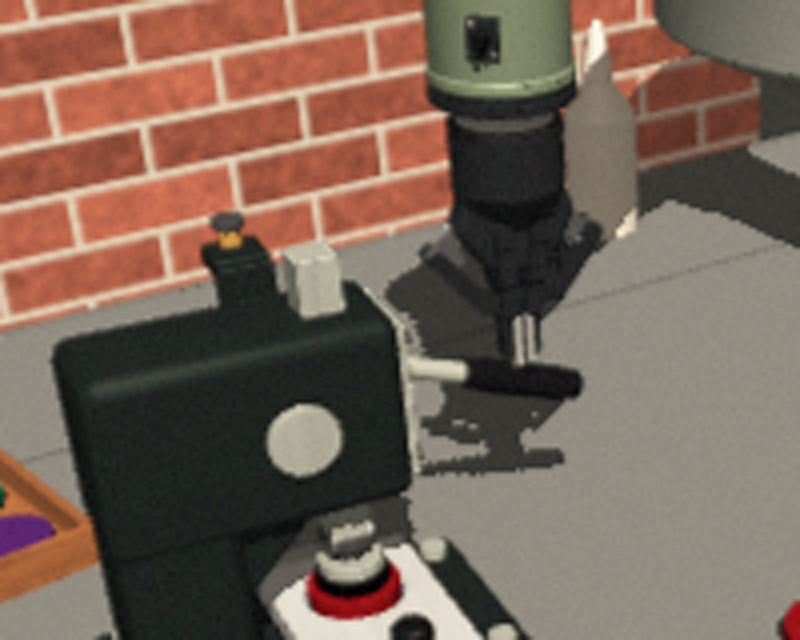

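View pics/w16.png

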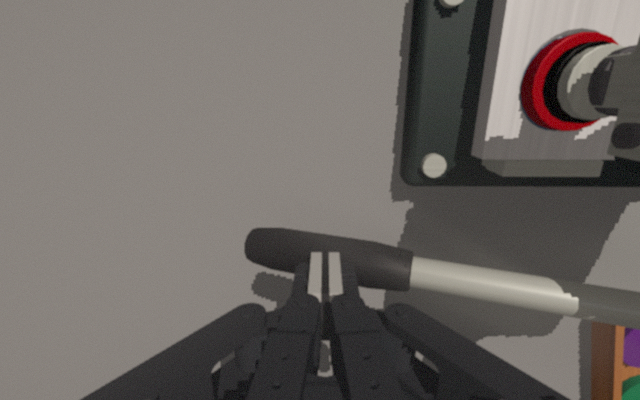

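Call:
servo_tool:
  deltas:
    - [[0,0,-1.5,0,0,0,255],[0,0,-1.5,0,0,0,255],[0,0,-1.5,0,0,0,255],[0,0,-1.5,0,0,0,255],[0,0,-1.5,0,0,0,255],[0,0,-1.5,0,0,0,255]]

```text
clock: 20.32
eef_pos: [0.4553, -0.2319, 0.3176]
orientation: [0.741, 0.671, 0.003, 0.001]
ft_force: [-1.6, 0.7, 11.0]
gripper_width: -0.0002
```

```bash
python3 - <<'E'
from h import *
s=state(); print(s['clock'],s['eef_pos'],s['ft_force'],s['joint_vel'].round(4))
grab('wrist','w17'); lever('w17')
print(sign_off())
E
```

```text
20.3167 [ 0.45528352 -0.23185591  0.31761779] [-1.55981905  0.73002239 10.98320434] [ 0.0009 -0.0008  0.0004 -0.0009 -0.0001 -0.0009 -0.0021]
w17 n 7294 phi(up +) -0.34444708156109094 theta 0.894447081561091 [[0.523, 0.1544], [0.601, 0.1814]]
   theta by hub 0.8994321625734609
the job is handed in; nothing more can be done
None
```

I carried out the job and handed it in at 20.3 s, with the closed fingertips still holding the lever down at the third click.

- **Disc:** I set the middle-sized ruby disc, the one on the cork mat, in the nest with about 6 N of contact, then let go. The wrist camera showed it lying flat, its top at 68.6 mm against an expected 69.
- **Shuttle:** I pushed it by the knob until it stopped against about 15 N. Two camera views put its end 134.6 and 135.4 mm from the slideway's end, where fully home is 135.
- **Lever:** I pressed it in three stages and never beyond the last. The final reading from the wrist camera was 0.894 to 0.899 rad, with the third click at 0.90. The grip force was steady at about 11 N and the arm was still. The scene view shows the pad down on the disc.

**Two checks disagreed:**
- The shuttle stopped about 5 mm sooner than I had worked out from its starting position. The direct measurements still put it home, so it was probably drawn out a little less than 160 mm at the start.
- One scene-camera lever estimate, taken at the second stage, was plainly wrong because too few points were visible. I set it aside.

The robot never went near the lens blank or the pins after the pick. The lens looked undisturbed then; I took no later picture of either.

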